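# Fetch the back core bit out of the lane rack

### The arm

A 7-joint arm with a two-finger parallel gripper is mounted at the origin on a cart in front of the work surface, level with it; the furniture and walls round the work are solid. World frame = base frame: x ahead of the robot, y to its left, z up, the work surface at z = 0. Lengths are in m, angles in rad, forces in N, time in s.
With the tool pointing down it reaches from about 0.425 to 0.95 m from the base axis. Payload 4.7 kg.
Tool frame: the origin (TCP) lies midway between the tips of the shut fingers; the grasp point (between the pads) lies 19 mm behind it; z points along the fingers, y is the line along which they close (so a half turn about z gives the same grasp; the last joint's range is limited). The gripper opens to 85 mm and grips with 20 to 120 N. Pads are 22 mm wide; open, the fingers measure 114 mm over their backs; the gripper's body (76 mm by 85 mm) begins 54 mm behind the grasp point. The pads swing forward as they close: fully open they stand 13 mm farther back than shut.
Start: joints at [-1.145, 0.469, -0.049, 1.532, 0.024, 1.141, -0.082], TCP at [0.296, 0.606, 0.231] pointing down, gripper open.
Joint ranges: [-2.59, 2.59], [-0.33, 1.99], [-1.39, 1.29], [0.1, 2.45], [-1.04, 4.18], [0.21, 1.99], [-2.66, 2.66]. Speed limits (rad/s): [2.57, 2.57, 3.14, 3.14, 3.14, 3.14, 3.14].

### API

Orientations are given as a 3x3 rotation matrix whose columns are the frame's x, y, z axes.
In Python, from plant import bot, cams gives the robot as it stands.
- The arm moves only by the tool move_arm, never from a script. Its argument "increments" is a list of rows, each a list of 3 entries, a list of its own where there are three numbers: the shift along the tool's x, y, z in cm, then the turn, a rotation vector about the tool's x, y, z in rad, then the opening, from -1 (shut) to 1 (fully open). In form: [[[tx, ty, tz], [rx, ry, rz], fingers], ...]. A call has 1 to 5 rows; each row is the pose to reach, as a shift and turn from the pose commanded when the call began, along the tool's axes at that moment; what a row does not reach only later rows make up. A row lasts 1/12 s, in which the tool goes at most 41.7 mm and 7.16 degrees, less where a joint would pass 70% of its speed; a pose out of reach is approached as far as the arm can. A call with a gripper value outside its range is refused whole. The fingers move at their own pace and stop on an object; "squeeze" is the grip in N (left out, the last holds). Time passes only in rows, so rows that repeat a pose let the fingers close. It gives the time, the measured TCP pose, the force, the opening and the grip force at its end, in the units of the state.
- bot.observe(): the state, without advancing time (a new reading comes with each control period).
- cams.get_image(name): name is "scene" or "top" or "wrist"; returns (picture, depth): 480x640x3 uint8, red, green, blue; 480x640 float32, m along the optical axis (not along the pixel's ray), 0 where there is no reading.
- cams.get_calibration(name): a dict with "fx", "fy", "cx", "cy" (pixels), "R" (3x3) and "t" (3): a world point X has camera coordinates R X + t; the wrist camera has in their place "hand_eye" (4x4, takes a point from camera to tool coordinates, whose origin is the TCP and whose axes are the flange's). Camera axes: x right, y down, z forward; pixel columns grow to the right and rows downward; lengths in m; the calibration is good to about 2 mm. A picture is of the moment at which its call begins: read the wrist's pose just before it. get_calibration takes no time and is no camera call.
- bot.finish_job(): hands the job in; it is judged then, once.
The state is a dict: "time": time; "qpos": joint angles; "dq": joint speeds; "joint_efforts": joint torques, N m; "ee_pos": TCP position; "eef_rot": TCP orientation; "contact_force": force on the tool from outside, world axes, zero at the start; "torque": the same for the moment, N m; "grip_width": finger opening in m; "grip_force": force on a finger pad.
Only numpy, scipy, OpenCV 4.12 (cv2) and the standard library are available. Lean on these libraries where they do the work, as an engineer would, in place of code of your own. Each camera call takes 0.05 s, during which the arm holds its last target. There are 200 camera calls.

### The job

The slab is to be drilled with the dark core bit, which stands at the back of the lane rack behind two others. Draw the two front bits out of the rack and stand both in the plywood tray, draw out the dark bit and stand it centred on the pencil cross on the slab, then slide the other two back into the rack, each to the place where it stood. Keep the bits upright and leave the oil can alone.

Things in the scene. Friction and masses are not known exactly. Their poses are not given: they have to be found in the camera images.
- rack: Fixed steel rack, 116 wide, 88 high; origin on the bench under its middle; lane along its x, open at -x (robot side), end plate at +100. Two 6 mm rods at y +-15 (undersides 73, tops 79 high) leave a 24 slot: bits stand on the bench with necks through it, bodies held under the rods. Rods flare apart from x -80 to posts at x -118, y +-47. Bit places x -54, +7, +68 (within 3), y 0 (within 2).
- lane_mouth (a point): Point on the bench before the rack's open end (rack x -160, y 0). A bit cannot be lifted out between the rods: slide it along the lane, upright, best with its foot 2 to 4 mm off the bench (a foot dragged on the bench tilts a bit in the grip; more than 6 mm jams it under the rods). Lift or set down freely only here or farther out, where the body is clear of rods and posts.
- dark_bit: The bit to fetch: dark brown-black core bit standing upright, body 46 diameter, shoulder up to 60 high, neck 16 diameter, and over the neck a round steel adaptor sleeve 24 diameter from 83 to the top at 117: grip it there. Origin at the centre of its underside, z up. About 0.21 kg. Starts at the back place of the rack.
- narrow_bit: Pale grey slim core bit standing upright, body 33 diameter, shoulder up to 66 high, neck 16, adaptor sleeve as on the dark bit (24 diameter, 83 to 117 high). Origin at the centre of its underside, z up. About 0.26 kg. Starts at the front or the middle place of the rack.
- squat_bit: Bright metal squat core bit with a dark rim, body 56 diameter to 34 high, a cone up to 60, neck 16, adaptor sleeve as on the dark bit (24 diameter, 83 to 117 high). Origin at the centre of its underside, z up. About 0.27 kg. Starts at the front or the middle place, where the narrow bit is not.
- tray: Shallow plywood tray fixed to the bench, left or right of the rack: 150 (its x) by 200 (its y) by 32 high on two cleats, walls 6 thick, inner floor 14 above the bench. Origin at the centre of its underside. Room for two bits side by side along its y.
- slab: Grey stone slab 180 (its x) by 200 (its y) by 22 on two wooden battens, on the other side of the rack from the tray, fixed; its top is 44 above the bench. Origin on the bench under its centre. A pencil lies on it along its edge at x = +70 and is part of it.
- cross (a point): Where the two pencil lines (150 long) cross on the slab's top face: slab x = -12, y = +18, 44 above the bench.
- oil_can: Red oil can with a thin spout, 62 diameter, 165 high, standing loose at the right rear of the rack; to be left alone. Origin at the centre of its underside.
Mind the look-alikes: they are no part of the job. Leave any purple look-alike of the dark_bit alone.

How it is judged:
On the way, in this order (a step that is already met when the one before it is completed fails the run):
1. the narrow and the squat bit both stand upright in the tray, let go (x of narrow_bit in the frame of tray between -0.067 and 0.067 m and y of narrow_bit in the frame of tray between -0.092 and 0.092 m and height (world z) of each of narrow_bit, squat_bit below 0.02 m and angle between each of narrow_bit, squat_bit's own z axis and vertical below 0.12 rad and linear speed of each of narrow_bit, squat_bit below 0.02 m/s and angular speed of each of narrow_bit, squat_bit below 0.2 rad/s and contact force between each of narrow_bit, squat_bit and the fingers below 0.1 N and x of squat_bit in the frame of tray between -0.067 and 0.067 m and y of squat_bit in the frame of tray between -0.092 and 0.092 m), for 0.2 s.
2. the dark bit stands upright on the pencil cross, let go, while the other two still stand in the tray (horizontal distance between dark_bit and cross below 0.012 m and height (world z) of dark_bit between 0.038 and 0.05 m and angle between each of dark_bit, narrow_bit, squat_bit's own z axis and vertical below 0.12 rad and linear speed of dark_bit below 0.02 m/s and angular speed of dark_bit below 0.2 rad/s and contact force between dark_bit and the fingers below 0.1 N and x of narrow_bit in the frame of tray between -0.067 and 0.067 m and y of narrow_bit in the frame of tray between -0.092 and 0.092 m and height (world z) of each of narrow_bit, squat_bit below 0.02 m and x of squat_bit in the frame of tray between -0.067 and 0.067 m and y of squat_bit in the frame of tray between -0.092 and 0.092 m), for 0.2 s.
At the end, for the whole second after the job is handed in: The dark bit stands upright on the slab, its centre within 12 mm of the pencil cross; the narrow and the squat bit stand upright in the rack, each within 15 mm of the place where it stood at the start; all at rest and let go (horizontal distance between dark_bit and cross below 0.012 m and height (world z) of dark_bit between 0.038 and 0.05 m and angle between each of dark_bit, narrow_bit, squat_bit's own z axis and vertical below 0.12 rad and linear speed of each of dark_bit, narrow_bit, squat_bit below 0.02 m/s and angular speed of each of dark_bit, narrow_bit, squat_bit below 0.2 rad/s and distance of each of narrow_bit, squat_bit from where it was at the start of the episode below 0.015 m); the robot touches nothing.
It fails at once if a bit is tipped over (more than 40 degrees) (angle between any of narrow_bit, squat_bit, dark_bit's own z axis and vertical above 0.7 rad).
It fails at once if the oil can is shifted by more than 20 mm or tipped (distance of oil_can from where it was at the start of the episode above 0.02 m or angle between oil_can's own z axis and vertical above 0.3 rad).
It also fails if it takes over 115 s, if anything falls off the work surface, if the arm or the gripper's body presses on something with over 40 N, if the wrist force passes 120 N, or if a joint passes its speed limit or range.

## Working session

There is one attempt and no reset: what is moved stays moved. The work goes in short steps, Python scripts to look and compute and a tool call to move; the robot and the scene stay as the last step left them, time stands still between calls to the robot, and variables do not carry over. Pictures are saved under pics/ and viewed, at most 14 in all, crops included, and the job is handed in when it is done.

Besides the shell and the picture viewer there is one more tool, called in YAML: its name, and indented under it one key for each argument. move_arm: Moves the arm, as the interface text tells. Its arguments: {"type":"object","properties":{"increments":{"type":"array"},"squeeze":{"type":"number"}},"required":["increments"]}

```bash
mkdir -p pics; ls; python3 - <<'E'
from plant import bot, cams
import cv2, numpy as np
for n in ("scene","top"):
    im,d=cams.get_image(n); np.savez(f"pics/{n}0.npz",im=im,d=d)
    cv2.imwrite(f"pics/{n}0.png",im[:,:,::-1])
    c=cams.get_calibration(n); print(n,{k:np.round(v,3).tolist() for k,v in c.items()})
print(cams.get_calibration("wrist"))
s=bot.observe(); print(s)
E
```

```text
pics
scene {'fx': 566.841, 'fy': 566.841, 'cx': 314.069, 'cy': 240.403, 'R': [[0.79, -0.613, -0.017], [-0.398, -0.493, -0.774], [0.466, 0.618, -0.633]], 't': [-0.47, 0.315, 1.054]}
top {'fx': 575.289, 'fy': 575.289, 'cx': 332.716, 'cy': 249.257, 'R': [[-0.011, -1.0, 0.001], [-0.992, 0.01, -0.128], [0.128, -0.003, -0.992]], 't': [0.024, 0.605, 1.205]}
{'fx': 360.20627827695785, 'fy': 360.20627827695785, 'cx': 314.87810639696795, 'cy': 237.69055420122217, 'hand_eye': array([[ 1.01858330e-03, -9.65968474e-01, -2.58657824e-01,
         6.52587518e-02],
       [ 9.99999164e-01,  7.77799296e-04,  1.03322934e-03,
         7.03289750e-04],
       [-7.96883095e-04, -2.58658660e-01,  9.65968458e-01,
        -1.43206508e-01],
       [ 0.00000000e+00,  0.00000000e+00,  0.00000000e+00,
         1.00000000e+00]])}
{'time': 0.1, 'qpos': array([-1.14487713,  0.46940932, -0.04859872,  1.53359754,  0.02410838,
        1.14102216, -0.08230532]), 'dq': array([ 8.52783664e-05, -1.68672581e-03, -8.80753788e-04, -2.99047866e-03,
       -1.06273398e-04, -1.25693895e-03, -6.12355822e-04]), 'joint_efforts': array([-4.61224317e-05, -5.11515498e+01, -4.73228423e-02, -2.38390410e+01,
        1.07867096e-02,  4.34546542e-03, -1.85660144e-05]), 'ee_pos': array([0.29627727, 0.60589686, 0.2303239 ]), 'eef_rot': array([[-8.98354144e-01,  4.39271297e-01, -7.47522492e-04],
       [ 4.39271927e-01,  8.98352553e-01, -1.69270211e-03],
       [-7.20167111e-05, -1.84901160e-03, -9.99998288e-01]]), 'contact_force': array([-0.24860964, -0.22620206, -0.47991389]), 'torque': array([-0.00088224,  0.01097041,  0.02942959]), 'grip_force': 0.0, 'grip_width': 0.08535776446909642}
```

View pics/top0.png

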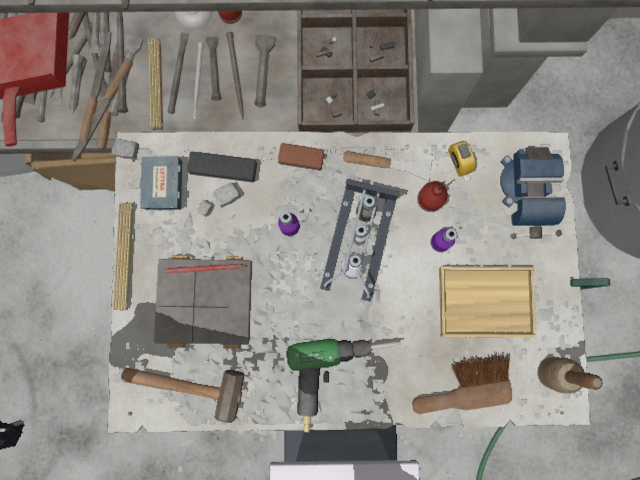

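View pics/scene0.png

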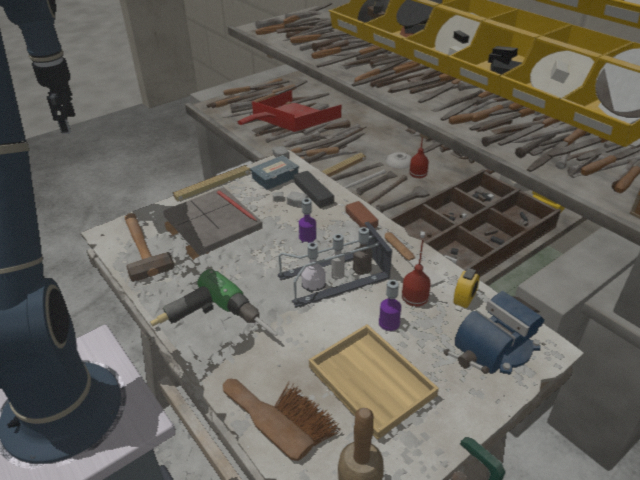

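Top view: the rack lane runs from its mouth near (347,293) to the end plate at (372,187). The sleeves are at (354,262), (361,232) and (369,202). Candidates for the dark bit are the rack's back bit at (369,202), and the purple look-alikes at (289,222) and (444,238). I choose the back one and will check it in a crop. The tray is at (488,300), right of the rack, the slab at (203,301), left, with its cross near (194,306), and the oil can at (433,195).

```bash
cat > h.py <<'E'
import numpy as np, cv2
def ray(c,u,v,z):
    R,t=np.array(c["R"]),np.array(c["t"]); o=-R.T@t
    d=R.T@np.array([(u-c["cx"])/c["fx"],(v-c["cy"])/c["fy"],1.]); return o+d*(z-o[2])/d[2]
def proj(c,X):
    p=np.array(c["R"])@np.array(X)+c["t"]; return c["fx"]*p[0]/p[2]+c["cx"],c["fy"]*p[1]/p[2]+c["cy"]
def wcal(cams,s):
    c=cams.get_calibration("wrist"); H=c["hand_eye"]; T=np.eye(4); T[:3,:3]=s["eef_rot"]; T[:3,3]=s["ee_pos"]
    W=np.linalg.inv(T@H); c=dict(c); c["R"]=W[:3,:3]; c["t"]=W[:3,3]; return c
E
python3 - <<'E'
from plant import bot,cams
from h import *
t=np.load("pics/top0.npz")["im"]; s=np.load("pics/scene0.npz")["im"]; c=cams.get_calibration("top")
a=cv2.resize(t[170:350,270:420],None,fx=2.6,fy=2.6,interpolation=2); b=cv2.resize(s[210:310,265:395],None,fx=3,fy=3,interpolation=2)
h=max(a.shape[0],b.shape[0]); P=np.zeros((h,a.shape[1]+b.shape[1],3),np.uint8); P[:a.shape[0],:a.shape[1]]=a; P[:b.shape[0],a.shape[1]:]=b
cv2.imwrite("pics/crop1.png",P[:,:,::-1]); print(P.shape)
q=cv2.resize(t[245:355,140:260],None,fx=3,fy=3,interpolation=2);w=cv2.resize(t[255:345,430:545],None,fx=3,fy=3,interpolation=2)
h=max(q.shape[0],w.shape[0]); P=np.zeros((h,q.shape[1]+w.shape[1],3),np.uint8); P[:q.shape[0],:q.shape[1]]=q; P[:w.shape[0],q.shape[1]:]=w
cv2.imwrite("pics/crop2.png",P[:,:,::-1]); print(P.shape)
for n,u,v,z in [("b1",354,262,.117),("b2",361,232,.117),("b3",369,202,.117),("mouthL",327,288,.088),("mouthR",367,297,.088),("endL",350,184,.088),("endR",394,192,.088),
 ("slabTL",158,261,.044),("slabTR",250,261,.044),("slabBL",156,341,.044),("slabBR",250,344,.044),("cross",194,306,.044),("trTL",441,267,.032),("trTR",533,266,.032),("trBL",442,335,.032),("trBR",534,335,.032),("can",433,195,.1),("pL",289,217,.117),("pR",450,231,.117),("drilltip",400,340,.03)]: print(n,np.round(ray(c,u,v,z)[:2],3))
E
```

```text
(468, 780, 3)
(330, 705, 3)
b1 [ 0.569 -0.025]
b2 [ 0.63 -0.04]
b3 [ 0.692 -0.057]
mouthL [0.519 0.031]
mouthR [ 0.499 -0.051]
endL [ 0.737 -0.02 ]
endR [ 0.719 -0.112]
slabTL [0.583 0.393]
slabTR [0.581 0.196]
slabBL [0.414 0.393]
slabBR [0.405 0.194]
cross [0.486 0.314]
trTL [ 0.565 -0.216]
trTR [ 0.565 -0.416]
trBL [ 0.419 -0.213]
trBR [ 0.417 -0.41 ]
can [ 0.709 -0.192]
pL [0.663 0.107]
pR [ 0.63  -0.221]
drilltip [ 0.41  -0.124]
```

View pics/crop1.png

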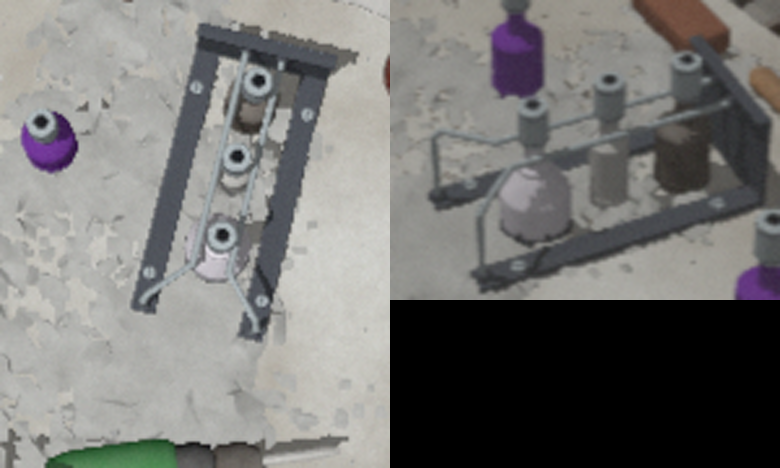

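View pics/crop2.png

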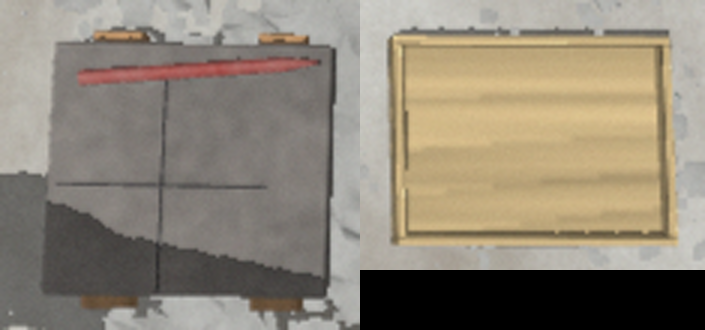

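The crop confirms it: the squat bit is at the front, the narrow bit in the middle and the dark bit at the back. The other two are purple look-alikes. The pencil cross is at about (194,307) and the tray is empty. I'm moving over the rack to measure with the wrist camera.

move_arm:
  increments:
    - [[-2.86, -2.17, 0], [0, 0, 0], 1]
    - [[-5.72, -4.34, 0], [0, 0, 0], 1]
    - [[-8.58, -6.51, 0], [0, 0, 0], 1]
    - [[-11.44, -8.68, 0], [0, 0, 0], 1]
    - [[-14.3, -10.85, 0], [0, 0, 0], 1]
  squeeze: 60

```text
time: 0.52
ee_pos: [0.3776, 0.4443, 0.2308]
eef_rot: [[-0.898, 0.439, -0.001], [0.439, 0.898, -0.001], [0.0, -0.001, -1.0]]
contact_force: [0.6, -0.1, -0.1]
grip_width: 0.0851
grip_force: 0.0
```

move_arm:
  increments:
    - [[-2.86, -2.17, 0], [0, 0, 0], 1]
    - [[-5.72, -4.34, 0], [0, 0, 0], 1]
    - [[-8.58, -6.51, 0], [0, 0, 0], 1]
    - [[-11.44, -8.68, 0], [0, 0, 0], 1]
    - [[-14.3, -10.85, 0], [0, 0, 0], 1]

```text
time: 0.93
ee_pos: [0.4583, 0.284, 0.2311]
eef_rot: [[-0.898, 0.439, -0.0], [0.439, 0.898, -0.0], [0.0, -0.0, -1.0]]
contact_force: [1.1, 0.3, 0.4]
grip_width: 0.0854
grip_force: 0.0
```

move_arm:
  increments:
    - [[-2.86, -2.17, 0], [0, 0, 0], 1]
    - [[-5.72, -4.34, 0], [0, 0, 0], 1]
    - [[-8.58, -6.51, 0], [0, 0, 0], 1]
    - [[-11.44, -8.68, 0], [0, 0, 0], 1]
    - [[-14.3, -10.85, 0], [0, 0, 0], 1]

```text
time: 1.35
ee_pos: [0.5391, 0.1238, 0.2311]
eef_rot: [[-0.898, 0.439, -0.001], [0.439, 0.898, 0.0], [0.0, -0.0, -1.0]]
contact_force: [0.6, 0.0, -0.3]
grip_width: 0.0855
grip_force: 0.0
```

move_arm:
  increments:
    - [[-2.86, -2.17, 0], [0, 0, -0.04], 1]
    - [[-5.72, -4.34, 0], [0, 0, -0.08], 1]
    - [[-8.58, -6.51, 0], [0, 0, -0.12], 1]
    - [[-11.44, -8.68, 0], [0, 0, -0.16], 1]
    - [[-14.3, -10.85, 0], [0, 0, -0.2], 1]

```text
time: 1.77
ee_pos: [0.6199, -0.0363, 0.2309]
eef_rot: [[-0.968, 0.25, -0.001], [0.25, 0.968, 0.0], [0.001, -0.0, -1.0]]
contact_force: [0.0, 0.3, 0.8]
grip_width: 0.0854
grip_force: 0.0
```

move_arm:
  increments:
    - [[0, 0, 0], [0, 0, 0], 1]
    - [[0, 0, 0], [0, 0, 0], 1]
    - [[0, 0, 0], [0, 0, 0], 1]
    - [[0, 0, 0], [0, 0, 0], 1]

```text
time: 2.1
ee_pos: [0.6192, -0.0329, 0.2309]
eef_rot: [[-0.968, 0.25, -0.001], [0.25, 0.968, 0.001], [0.001, 0.001, -1.0]]
contact_force: [0.0, 0.4, 0.3]
grip_width: 0.0853
grip_force: 0.0
```

```bash
python3 - <<'E'
from plant import bot,cams
from h import *
s=bot.observe(); im,d=cams.get_image("wrist"); np.savez("pics/w1.npz",im=im,d=d,p=s["ee_pos"],R=s["eef_rot"])
cv2.imwrite("pics/w1.png",im[:,:,::-1]); print(s["time"],s["ee_pos"],s["eef_rot"],s["qpos"])
E
```

```text
2.1 [ 0.61920707 -0.03288758  0.23092689] [[-9.68280532e-01  2.49863845e-01 -9.32709630e-04]
 [ 2.49862876e-01  9.68280670e-01  1.04305998e-03]
 [ 1.16374768e-03  7.76925166e-04 -9.99999021e-01]] [-0.16400099  0.37998103  0.19978182  1.68154535 -0.08429801  1.08935548
  1.3793043 ]
```

View pics/w1.png

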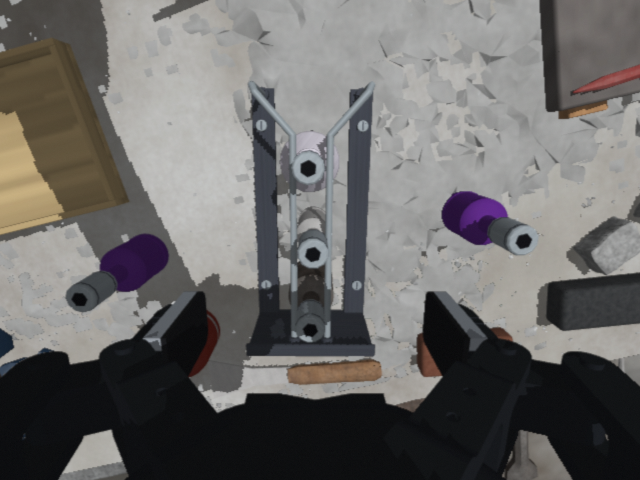

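The wrist view shows the sleeve tops at (308,167) squat, (313,253) narrow and (311,330) dark. The rods run at columns of about 293 and 328, and the mouth is toward the top of the picture.

```bash
python3 - <<'E'
from plant import bot,cams
from h import *
z=np.load("pics/w1.npz"); im=z["im"]; s=dict(ee_pos=z["p"],eef_rot=z["R"]); c=wcal(cams,s); ct=cams.get_calibration("top")
g=cv2.cvtColor(im,cv2.COLOR_RGB2GRAY)
P=[]
for u,v in [(308,167),(313,253),(311,330)]:
    w=g[v-9:v+10,u-9:u+10]; m=(w<70).astype(np.uint8); n,l,st,ce=cv2.connectedComponentsWithStats(m)
    k=l[9,9] or 1+np.argmax(st[1:,4]); uv=ce[k]+[u-9,v-9]; X=ray(c,*uv,.117); P.append(X[:2]); print(uv,st[k,4],X.round(4),"top px",np.round(proj(ct,X),1))
P=np.array(P); L=P[2]-P[0]; print(np.linalg.norm(L),np.degrees(np.arctan2(L[1],L[0])))
for row in (150,190,215,280,300):
    print(row,[(u) for u in range(270,350) if g[row,u]>135 ])
for u,v in [(252,86),(372,86),(294,135),(329,135)]: print(ray(c,u,v,.079).round(4))
E
```

```text
[307.69398907 168.10928962] 183 [ 0.5727 -0.0251  0.117 ] top px [354.2 260.1]
[312.41610738 254.16107383] 149 [ 0.6349 -0.0377  0.117 ] top px [359.9 229.7]
[310.01764706 329.47647059] 170 [ 0.695  -0.0553  0.117 ] top px [368.  200.7]
0.1259347381673377 -13.867289321402279
150 [277, 278, 279, 280, 291, 292, 293, 294, 295, 296, 297, 298, 299, 300, 301, 302, 303, 304, 305, 306, 307, 308, 311, 312, 313, 314, 315, 316, 317, 318, 319, 325, 326, 328, 329, 330, 331, 332, 333, 334, 335, 336, 337, 338, 339, 340, 341, 342, 343, 344, 345, 346, 347]
190 [297, 298, 299, 320, 321, 322, 323, 324, 325, 328, 329, 330, 331, 332, 333, 334, 335, 336, 337, 338, 339, 340, 341, 342, 343, 344, 345, 346]
215 [278, 279, 280, 281, 282, 283, 284, 285, 286, 287, 288, 289, 291, 292, 293, 294, 295, 296, 297, 298, 299, 327, 328, 329, 330, 331, 332, 333, 334, 335, 336, 337, 338, 339, 340, 341, 342, 343, 344, 345]
280 [280, 281, 282, 283, 284, 285, 286, 287, 288, 289, 292, 293, 294, 295, 327, 328, 329, 333, 334, 335, 336, 337, 338, 339, 340, 341, 342, 343]
300 [334, 335, 336, 337, 338, 339, 340, 341]
[ 0.505  -0.0519  0.079 ]
[0.5277 0.0367 0.079 ]
[ 0.5476 -0.0303  0.079 ]
[ 0.5545 -0.0036  0.079 ]
```

move_arm:
  increments:
    - [[2.4, -0.2, 0], [0, 0, 0], 1]
    - [[4.7, -0.4, 2], [0, 0, 0], 1]
    - [[4.7, -0.4, 5], [0, 0, 0], 1]
    - [[4.7, -0.4, 8], [0, 0, 0], 1]
    - [[4.7, -0.4, 10], [0, 0, 0], 1]

```text
time: 2.57
ee_pos: [0.5714, -0.0248, 0.1294]
eef_rot: [[-0.968, 0.249, -0.002], [0.249, 0.968, 0.001], [0.002, 0.0, -1.0]]
contact_force: [-0.3, 0.2, 0.0]
grip_width: 0.0856
grip_force: 0.0
```

move_arm:
  increments:
    - [[0, 0, 0], [0, 0, 0], 1]
    - [[0, 0, 0], [0, 0, 0], 1]
    - [[0, 0, 0], [0, 0, 0], 1]
    - [[0, 0, 0], [0, 0, 0], 1]
    - [[0, 0, 0], [0, 0, 0], 1]

```text
time: 2.98
ee_pos: [0.5743, -0.0266, 0.1329]
eef_rot: [[-0.968, 0.252, 0.003], [0.252, 0.968, 0.0], [-0.003, 0.001, -1.0]]
contact_force: [-0.4, -0.3, 0.2]
grip_width: 0.0856
grip_force: 0.0
```

move_arm:
  increments:
    - [[0.2, 0.1, 2], [0, 0, 0], 1]
    - [[0.2, 0.1, 4], [0, 0, 0], 1]
    - [[0.2, 0.1, 4.9], [0, 0, 0], 1]
    - [[0.2, 0.1, 4.9], [0, 0, 0], 1]
    - [[0.2, 0.1, 4.9], [0, 0, 0], 1]

```text
time: 3.4
ee_pos: [0.5719, -0.0254, 0.0827]
eef_rot: [[-0.968, 0.252, 0.0], [0.252, 0.968, -0.0], [-0.0, 0.0, -1.0]]
contact_force: [0.3, 0.2, 0.4]
grip_width: 0.0854
grip_force: 0.0
```

move_arm:
  increments:
    - [[0, 0, 0], [0, 0, 0], 0.2]
    - [[0, 0, 0], [0, 0, 0], 0]
    - [[0, 0, 0], [0, 0, 0], -0.2]
    - [[0, 0, 0], [0, 0, 0], -0.3]
    - [[0, 0, 0], [0, 0, 0], -0.3]

```text
time: 3.82
ee_pos: [0.5718, -0.0253, 0.0827]
eef_rot: [[-0.968, 0.252, 0.001], [0.252, 0.968, 0.0], [-0.001, 0.0, -1.0]]
contact_force: [0.1, -0.6, -0.3]
grip_width: 0.0302
grip_force: 0.0
```

```bash
python3 - <<'E'
from plant import bot,cams
from h import *
s=bot.observe(); im,d=cams.get_image("wrist"); print(s["time"],s["ee_pos"],s["grip_width"],s["contact_force"])
im2,_=cams.get_image("scene"); im2=cv2.resize(im2[200:320,240:400],(640,480),interpolation=2)
cv2.imwrite("pics/w2.png",cv2.resize(np.hstack([im,im2]),(800,300))[:,:,::-1])
E
```

```text
3.8167 [ 0.57179376 -0.02528167  0.08272418] 0.030186375388389104 [ 0.13809926 -0.56541406 -0.25319698]
```

View pics/w2.png

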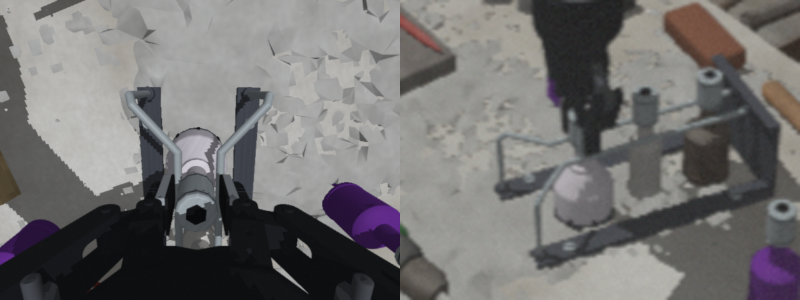

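The wrist view shows the squat sleeve (left half, ~(195,215)) centred between the pads, and the rods are clear of the fingers. Closing now, then a 3 mm lift.

move_arm:
  increments:
    - [[0, 0, 0], [0, 0, 0], -1]
    - [[0, 0, 0], [0, 0, 0], -1]
    - [[0, 0, 0], [0, 0, 0], -1]
    - [[0, 0, 0], [0, 0, 0], -1]
  squeeze: 70

```text
time: 4.25
ee_pos: [0.5717, -0.0255, 0.0826]
eef_rot: [[-0.968, 0.252, 0.0], [0.252, 0.968, -0.0], [-0.0, -0.0, -1.0]]
contact_force: [-0.4, -0.7, 4.4]
grip_width: 0.0221
grip_force: 68.6
```

move_arm:
  increments:
    - [[0, 0, -0.15], [0, 0, 0], -1]
    - [[0, 0.05, -0.3], [0, 0, 0], -1]
    - [[0, 0.1, -0.3], [0, 0, 0], -1]
    - [[0, 0.1, -0.3], [0, 0, 0], -1]

```text
time: 4.58
ee_pos: [0.5714, -0.0239, 0.0849]
eef_rot: [[-0.968, 0.252, -0.001], [0.252, 0.968, 0.0], [0.001, 0.0, -1.0]]
contact_force: [-0.0, -0.1, -3.5]
grip_width: 0.0225
grip_force: 68.5
```

move_arm:
  increments:
    - [[0.8, 0.05, -0.07], [0, 0, 0], -1]
    - [[1.8, 0.1, -0.07], [0, 0, 0], -1]
    - [[2.8, 0.1, -0.07], [0, 0, 0], -1]
    - [[3.8, 0.1, -0.07], [0, 0, 0], -1]
    - [[4.8, 0.1, -0.07], [0, 0, 0], -1]

```text
time: 5.0
ee_pos: [0.524, -0.0108, 0.0859]
eef_rot: [[-0.968, 0.252, -0.001], [0.252, 0.968, 0.0], [0.001, 0.0, -1.0]]
contact_force: [-0.7, 0.4, -2.8]
grip_width: 0.0225
grip_force: 68.5
```

move_arm:
  increments:
    - [[1.2, 0, 0], [0, 0, 0], -1]
    - [[2.4, 0, 0], [0, 0, 0], -1]
    - [[3.6, 0, 0], [0, 0, 0], -1]
    - [[4.8, 0, 0], [0, 0, 0], -1]
    - [[6, 0, 0], [0, 0, 0], -1]

```text
time: 5.42
ee_pos: [0.4661, 0.0042, 0.0861]
eef_rot: [[-0.968, 0.252, 0.0], [0.252, 0.968, 0.0], [0.0, 0.0, -1.0]]
contact_force: [0.3, 0.2, -2.2]
grip_width: 0.0219
grip_force: 68.5
```

move_arm:
  increments:
    - [[0, 0, 0], [0, 0, 0], -1]
    - [[0, 0, 0], [0, 0, 0], -1]

```text
time: 5.58
ee_pos: [0.467, 0.0041, 0.0862]
eef_rot: [[-0.968, 0.251, 0.001], [0.251, 0.968, 0.0], [-0.0, 0.0, -1.0]]
contact_force: [-0.0, -0.3, -2.4]
grip_width: 0.0221
grip_force: 68.6
```

move_arm:
  increments:
    - [[0, 0, -2], [0, 0, 0], -1]
    - [[0, 0, -5], [0, 0, 0], -1]
    - [[0, -0.5, -8], [0, 0, 0], -1]
    - [[-1, -3, -10], [0, 0, 0], -1]
    - [[-2, -6, -10], [0, 0, 0], -1]

```text
time: 6.0
ee_pos: [0.4762, -0.0583, 0.1908]
eef_rot: [[-0.969, 0.247, 0.011], [0.247, 0.969, 0.001], [-0.011, 0.004, -1.0]]
contact_force: [1.8, -0.7, -2.9]
grip_width: 0.0222
grip_force: 69.2
```

move_arm:
  increments:
    - [[-1.1, -3.3, 0], [0, 0, 0], -1]
    - [[-2.2, -6.6, 0], [0, 0, 0], -1]
    - [[-3.3, -9.9, 0], [0, 0, 0], -1]
    - [[-4.4, -13.2, 0], [0, 0, 0], -1]
    - [[-5.5, -16.5, 0], [0, 0, 0], -1]

```text
time: 6.42
ee_pos: [0.4838, -0.235, 0.1863]
eef_rot: [[-0.968, 0.252, 0.001], [0.252, 0.968, -0.001], [-0.001, -0.0, -1.0]]
contact_force: [0.9, 0.6, -2.8]
grip_width: 0.0221
grip_force: 69.2
```

move_arm:
  increments:
    - [[-1.1, -3.3, 0], [0, 0, 0], -1]
    - [[-2.2, -6.6, 0], [0, 0, 0], -1]
    - [[-3.2, -9.6, 0], [0, 0, 0], -1]
    - [[-4, -12.4, 0], [0, 0, 0], -1]
    - [[-4, -12.4, 0], [0, 0, 0], -1]

```text
time: 6.83
ee_pos: [0.4893, -0.3714, 0.1864]
eef_rot: [[-0.966, 0.26, 0.001], [0.26, 0.965, -0.007], [-0.002, -0.007, -1.0]]
contact_force: [-0.9, -0.8, -2.1]
grip_width: 0.0218
grip_force: 69.4
```

move_arm:
  increments:
    - [[0, 0, 2], [0, 0, 0], -1]
    - [[0, 0, 5], [0, 0, 0], -1]
    - [[0, 0, 6.5], [0, 0, 0], -1]
    - [[0, 0, 7.5], [0, 0, 0], -1]
    - [[0, 0, 7.5], [0, 0, 0], -1]

```text
time: 7.25
ee_pos: [0.4899, -0.3621, 0.1086]
eef_rot: [[-0.968, 0.252, -0.004], [0.252, 0.968, 0.002], [0.004, 0.001, -1.0]]
contact_force: [-0.3, 0.9, -2.6]
grip_width: 0.0225
grip_force: 69.3
```

```bash
python3 - <<'E'
from plant import bot,cams
from h import *
s=bot.observe(); im,d=cams.get_image("wrist"); print(s["time"],s["ee_pos"],s["grip_width"],s["contact_force"])
im2,_=cams.get_image("scene"); im2=cv2.resize(im2[270:430,260:460],(640,480),interpolation=2)
cv2.imwrite("pics/w3.png",cv2.resize(np.hstack([im,im2]),(800,300))[:,:,::-1])
E
```

```text
7.25 [ 0.48991706 -0.36206436  0.1086084 ] 0.022492745797668915 [-0.28125047  0.90685824 -2.58169742]
```

View pics/w3.png

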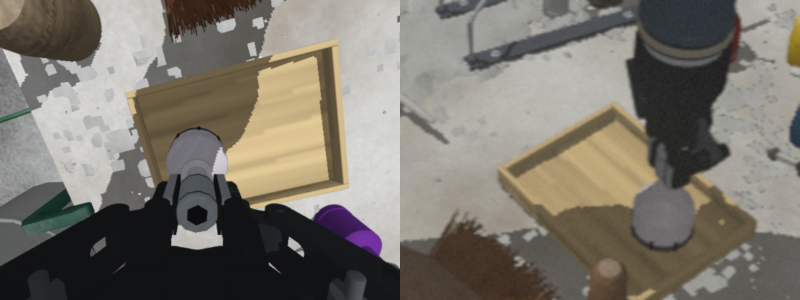

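The bit hangs upright over the far half of the tray, body at about (195,155) in the left half and well inside the walls. Lowering and releasing.

move_arm:
  increments:
    - [[0, 0, 0.5], [0, 0, 0], -1]
    - [[0, 0, 0.9], [0, 0, 0], -1]
    - [[0, 0, 1.1], [0, 0, 0], -1]
    - [[0, 0, 1.2], [0, 0, 0], -1]
    - [[0, 0, 1.2], [0, 0, 0], -1]

```text
time: 7.77
ee_pos: [0.4908, -0.3628, 0.099]
eef_rot: [[-0.968, 0.252, 0.0], [0.252, 0.968, 0.0], [0.0, 0.0, -1.0]]
contact_force: [-0.8, 0.2, -2.1]
grip_width: 0.0221
grip_force: 69.4
```

move_arm:
  increments:
    - [[0, 0, 0.15], [0, 0, 0], -1]
    - [[0, 0, 0.25], [0, 0, 0], -1]
    - [[0, 0, 0.25], [0, 0, 0], -1]
    - [[0, 0, 0.25], [0, 0, 0], -1]

```text
time: 8.1
ee_pos: [0.491, -0.363, 0.0967]
eef_rot: [[-0.968, 0.252, 0.0], [0.252, 0.968, -0.0], [-0.001, -0.0, -1.0]]
contact_force: [0.6, -1.1, -1.7]
grip_width: 0.0221
grip_force: 69.5
```

move_arm:
  increments:
    - [[0, 0, 0], [0, 0, 0], -0.4]
    - [[0, 0, 0], [0, 0, 0], -0.2]
    - [[0, 0, 0], [0, 0, 0], 0]
    - [[0, 0, 0], [0, 0, 0], 0.2]
    - [[0, 0, 0], [0, 0, 0], 0.2]

```text
time: 8.52
ee_pos: [0.491, -0.3629, 0.0966]
eef_rot: [[-0.968, 0.252, 0.0], [0.252, 0.968, -0.0], [-0.0, -0.0, -1.0]]
contact_force: [1.3, -0.8, -0.7]
grip_width: 0.0513
grip_force: 0.0
```

move_arm:
  increments:
    - [[0, 0, -1.5], [0, 0, 0], 0.3]
    - [[0, 0, -4], [0, 0, 0], 0.3]
    - [[0, 0, -7.5], [0, 0, 0], 1]
    - [[0, 0, -10], [0, 0, 0], 1]
    - [[0, 0, -11], [0, 0, 0], 1]

```text
time: 8.93
ee_pos: [0.4924, -0.3643, 0.2107]
eef_rot: [[-0.968, 0.252, 0.006], [0.252, 0.968, -0.004], [-0.007, -0.002, -1.0]]
contact_force: [-0.4, -1.6, 1.1]
grip_width: 0.0853
grip_force: 0.0
```

move_arm:
  increments:
    - [[-0.5, 3.2, 0], [0, 0, 0], 1]
    - [[-1, 6.4, 0], [0, 0, 0], 1]
    - [[-1.5, 9.6, 0], [0, 0, 0], 1]
    - [[-2, 12.8, 0], [0, 0, 0], 1]
    - [[-2.5, 16, 0], [0, 0, 0], 1]

```text
time: 9.35
ee_pos: [0.5553, -0.2127, 0.2058]
eef_rot: [[-0.968, 0.252, -0.001], [0.252, 0.968, 0.001], [0.001, 0.0, -1.0]]
contact_force: [0.4, -0.3, -0.5]
grip_width: 0.0856
grip_force: 0.0
```

move_arm:
  increments:
    - [[-0.5, 3.2, 0], [0, 0, 0], 1]
    - [[-1, 6.4, 0], [0, 0, 0], 1]
    - [[-1.5, 9.6, 0], [0, 0, 0], 1]
    - [[-2, 12.8, 0], [0, 0, 0], 1]
    - [[-2.5, 16, 0], [0, 0, 0], 1]

```text
time: 9.77
ee_pos: [0.6199, -0.0642, 0.2057]
eef_rot: [[-0.968, 0.252, -0.001], [0.252, 0.968, 0.0], [0.001, -0.0, -1.0]]
contact_force: [1.4, 0.4, -0.2]
grip_width: 0.0851
grip_force: 0.0
```

move_arm:
  increments:
    - [[-0.3, 1.6, 0], [0, 0, 0], 1]
    - [[-0.56, 3.2, 0], [0, 0, 0], 1]
    - [[-0.56, 3.2, 2.5], [0, 0, 0], 1]
    - [[-0.56, 3.2, 5.5], [0, 0, 0], 1]
    - [[-0.56, 3.2, 7.5], [0, 0, 0], 1]

```text
time: 10.18
ee_pos: [0.6321, -0.0374, 0.1292]
eef_rot: [[-0.967, 0.253, -0.003], [0.253, 0.967, -0.001], [0.002, -0.002, -1.0]]
contact_force: [-0.4, 0.1, -0.6]
grip_width: 0.0851
grip_force: 0.0
```

move_arm:
  increments:
    - [[0, 0, 0], [0, 0, 0], 1]
    - [[0, 0, 0], [0, 0, 0], 1]
    - [[0, 0, 0], [0, 0, 0], 1]
    - [[0, 0, 0], [0, 0, 0], 1]

```text
time: 10.52
ee_pos: [0.6346, -0.037, 0.1334]
eef_rot: [[-0.967, 0.253, 0.003], [0.253, 0.967, -0.0], [-0.003, 0.001, -1.0]]
contact_force: [-0.2, 0.9, 0.2]
grip_width: 0.0851
grip_force: 0.0
```

```bash
cat > tops.py <<'E'
from plant import bot,cams
from h import *
import sys
def tops(guess,zt=.117,hold=0):   # wrist view: refine sleeve sockets near guessed world xy
    s=bot.observe(); im,d=cams.get_image("wrist"); c=wcal(cams,s); g=cv2.cvtColor(im,cv2.COLOR_RGB2GRAY)
    for p in guess:
        u,v=np.round(proj(c,[*p,zt])).astype(int); r=16
        if not(r<u<639-r and r<v<479-r): print("out",u,v); continue
        w=g[v-r:v+r+1,u-r:u+r+1]; n,l,st,ce=cv2.connectedComponentsWithStats((w<60).astype(np.uint8))
        ok=[k for k in range(1,n) if st[k,0]>0 and st[k,1]>0 and st[k,0]+st[k,2]<2*r+1 and st[k,1]+st[k,3]<2*r+1 and st[k,4]>40]
        for k in ok:
            X=ray(c,*(ce[k]+[u-r,v-r]),zt); D=s["eef_rot"].T@(X-s["ee_pos"]); print((u,v),st[k,4],X.round(4),"tool d cm",(D*100).round(2))
    print(s["time"],s["ee_pos"].round(4)); return im
E
python3 -c "
from tops import *
im=tops([(.6349,-.0377)])
cv2.imwrite('pics/x.png',im[:,:,::-1])"
```

```text
(np.int64(312), np.int64(284)) 381 [ 0.6348 -0.0378  0.117 ] tool d cm [-0.04 -0.07  1.64]
10.5167 [ 0.6346 -0.037   0.1334]
```

move_arm:
  increments:
    - [[0, -0.05, 2], [0, 0, 0], 1]
    - [[0, -0.05, 4], [0, 0, 0], 1]
    - [[0, -0.05, 4.9], [0, 0, 0], 0.4]
    - [[0, -0.05, 4.9], [0, 0, 0], 0]
    - [[0, -0.05, 4.9], [0, 0, 0], -0.3]

```text
time: 10.98
ee_pos: [0.6336, -0.0368, 0.083]
eef_rot: [[-0.968, 0.252, 0.001], [0.252, 0.968, 0.0], [-0.0, 0.0, -1.0]]
contact_force: [-0.5, -0.1, 0.6]
grip_width: 0.0511
grip_force: 0.0
```

move_arm:
  increments:
    - [[0, 0, 0], [0, 0, 0], -0.3]
    - [[0, 0, 0], [0, 0, 0], -1]
    - [[0, 0, 0], [0, 0, 0], -1]
    - [[0, 0, 0], [0, 0, 0], -1]
    - [[0, 0, 0], [0, 0, 0], -1]

```text
time: 11.4
ee_pos: [0.6343, -0.0372, 0.084]
eef_rot: [[-0.968, 0.252, 0.003], [0.252, 0.968, -0.0], [-0.003, 0.0, -1.0]]
contact_force: [-1.2, -1.0, 5.6]
grip_width: 0.0223
grip_force: 68.7
```

move_arm:
  increments:
    - [[0, 0, -0.15], [0, 0, 0], -1]
    - [[0, -0.05, -0.33], [0, 0, 0], -1]
    - [[0, -0.1, -0.33], [0, 0, 0], -1]
    - [[0, -0.1, -0.33], [0, 0, 0], -1]

```text
time: 11.73
ee_pos: [0.6325, -0.0376, 0.0853]
eef_rot: [[-0.968, 0.252, -0.001], [0.252, 0.968, 0.0], [0.001, -0.0, -1.0]]
contact_force: [0.3, -0.3, -1.7]
grip_width: 0.0219
grip_force: 68.5
```

move_arm:
  increments:
    - [[0.7, -0.05, -0.08], [0, 0, 0], -1]
    - [[1.8, -0.05, -0.08], [0, 0, 0], -1]
    - [[3, -0.05, -0.08], [0, 0, 0], -1]
    - [[4.2, -0.05, -0.08], [0, 0, 0], -1]
    - [[5.4, -0.05, -0.08], [0, 0, 0], -1]

```text
time: 12.15
ee_pos: [0.5792, -0.0242, 0.0863]
eef_rot: [[-0.968, 0.252, -0.001], [0.252, 0.968, 0.0], [0.001, -0.0, -1.0]]
contact_force: [-0.5, 0.2, -1.6]
grip_width: 0.0223
grip_force: 68.5
```

move_arm:
  increments:
    - [[1.2, 0, 0], [0, 0, 0], -1]
    - [[2.4, 0, 0], [0, 0, 0], -1]
    - [[3.6, 0, 0], [0, 0, 0], -1]
    - [[4.8, 0, 0], [0, 0, 0], -1]
    - [[6, 0, 0], [0, 0, 0], -1]

```text
time: 12.57
ee_pos: [0.5212, -0.0091, 0.0864]
eef_rot: [[-0.968, 0.252, -0.001], [0.252, 0.968, 0.0], [0.001, 0.0, -1.0]]
contact_force: [-0.1, -0.2, -2.9]
grip_width: 0.0222
grip_force: 68.5
```

move_arm:
  increments:
    - [[1.2, 0, 0], [0, 0, 0], -1]
    - [[2.4, 0, 0], [0, 0, 0], -1]
    - [[3.6, 0, 0], [0, 0, 0], -1]
    - [[4.8, 0, 0], [0, 0, 0], -1]
    - [[5.5, 0, 0], [0, 0, 0], -1]

```text
time: 12.98
ee_pos: [0.4671, 0.0049, 0.0864]
eef_rot: [[-0.968, 0.252, -0.002], [0.252, 0.968, 0.0], [0.002, -0.0, -1.0]]
contact_force: [-1.1, -0.6, -2.8]
grip_width: 0.0225
grip_force: 68.5
```

move_arm:
  increments:
    - [[0, 0, -2], [0, 0, 0], -1]
    - [[0, 0, -5], [0, 0, 0], -1]
    - [[0, -0.5, -8], [0, 0, 0], -1]
    - [[-1, -3, -10], [0, 0, 0], -1]
    - [[-2, -6, -10], [0, 0, 0], -1]

```text
time: 13.4
ee_pos: [0.4768, -0.0573, 0.191]
eef_rot: [[-0.969, 0.247, 0.01], [0.247, 0.969, 0.002], [-0.009, 0.004, -1.0]]
contact_force: [0.7, 0.4, -2.4]
grip_width: 0.0225
grip_force: 69.1
```

move_arm:
  increments:
    - [[-1.1, -3.1, 0], [0, 0, 0], -1]
    - [[-2.2, -6.2, 0], [0, 0, 0], -1]
    - [[-3.3, -9.3, 0], [0, 0, 0], -1]
    - [[-4.4, -12.4, 0], [0, 0, 0], -1]
    - [[-5.5, -15.5, 0], [0, 0, 0], -1]

```text
time: 13.82
ee_pos: [0.4873, -0.2239, 0.1865]
eef_rot: [[-0.968, 0.252, 0.0], [0.252, 0.968, 0.0], [0.0, 0.0, -1.0]]
contact_force: [0.8, 0.2, -3.0]
grip_width: 0.0219
grip_force: 69.1
```

move_arm:
  increments:
    - [[-1, -2.4, 0], [0, 0, 0], -1]
    - [[-1.65, -4.1, 0], [0, 0, 0], -1]
    - [[-1.65, -4.1, 0], [0, 0, 0], -1]
    - [[-1.65, -4.1, 3], [0, 0, 0], -1]
    - [[-1.65, -4.1, 5], [0, 0, 0], -1]

```text
time: 14.23
ee_pos: [0.4933, -0.266, 0.1357]
eef_rot: [[-0.968, 0.252, 0.001], [0.252, 0.968, 0.0], [-0.001, 0.001, -1.0]]
contact_force: [0.4, 1.5, -2.6]
grip_width: 0.0225
grip_force: 69.2
```

move_arm:
  increments:
    - [[0, 0, 1.5], [0, 0, 0], -1]
    - [[0, 0, 2.5], [0, 0, 0], -1]
    - [[0, 0, 3], [0, 0, 0], -1]
    - [[0, 0, 3], [0, 0, 0], -1]
    - [[0, 0, 3], [0, 0, 0], -1]

```text
time: 14.65
ee_pos: [0.4938, -0.2663, 0.1071]
eef_rot: [[-0.968, 0.252, 0.001], [0.252, 0.968, -0.0], [-0.001, 0.0, -1.0]]
contact_force: [-0.4, 0.3, -2.2]
grip_width: 0.0224
grip_force: 69.2
```

```bash
python3 - <<'E'
from plant import bot,cams
from h import *
s=bot.observe(); im,d=cams.get_image("wrist"); print(s["time"],s["ee_pos"],s["grip_width"],s["contact_force"])
im2,_=cams.get_image("scene"); im2=cv2.resize(im2[270:430,260:460],(640,480),interpolation=2)
cv2.imwrite("pics/w4.png",cv2.resize(np.hstack([im,im2]),(800,300))[:,:,::-1])
E
```

```text
14.65 [ 0.4937605  -0.26630978  0.10706578] 0.022374862490602724 [-0.39899069  0.25110208 -2.17575721]
```

View pics/w4.png

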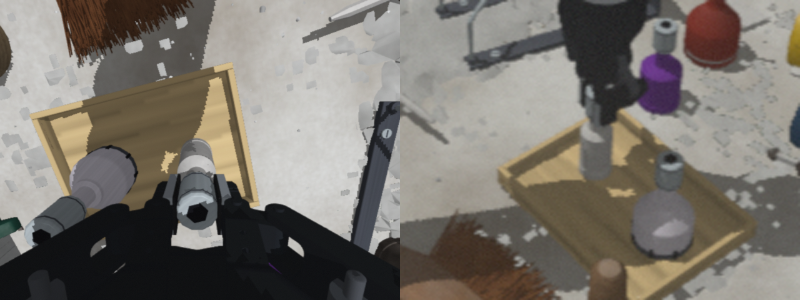

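The squat bit stands upright in the tray, body at about (105,180) in the left half. The narrow bit hangs upright over the near half at about (197,165). Lowering it.

move_arm:
  increments:
    - [[0, 0, 0.5], [0, 0, 0], -1]
    - [[0, 0, 0.8], [0, 0, 0], -1]
    - [[0, 0, 0.95], [0, 0, 0], -1]
    - [[0, 0, 1.05], [0, 0, 0], -1]
    - [[0, 0, 1.05], [0, 0, 0], -1]

```text
time: 15.17
ee_pos: [0.494, -0.2668, 0.0979]
eef_rot: [[-0.968, 0.252, 0.002], [0.252, 0.968, 0.0], [-0.001, 0.001, -1.0]]
contact_force: [-3.1, 0.7, 10.7]
grip_width: 0.0223
grip_force: 70.7
```

move_arm:
  increments:
    - [[0, 0, 0], [0, 0, 0], -1]
    - [[0, 0, 0], [0, 0, 0], -1]

```text
time: 15.33
ee_pos: [0.494, -0.2667, 0.098]
eef_rot: [[-0.968, 0.252, 0.002], [0.252, 0.968, 0.0], [-0.002, 0.001, -1.0]]
contact_force: [-2.5, 1.8, 10.1]
grip_width: 0.022
grip_force: 70.7
```

Touched down. I'll release, rise and go to the dark bit (0.695, -0.055).

move_arm:
  increments:
    - [[0, 0, -0.1], [0, 0, 0], -1]
    - [[0, 0, -0.1], [0, 0, 0], -0.4]
    - [[0, 0, -0.1], [0, 0, 0], -0.1]
    - [[0, 0, -0.1], [0, 0, 0], 0.2]
    - [[0, 0, -0.1], [0, 0, 0], 0.2]

```text
time: 15.75
ee_pos: [0.4934, -0.2664, 0.0969]
eef_rot: [[-0.968, 0.252, 0.0], [0.252, 0.968, 0.0], [-0.0, 0.0, -1.0]]
contact_force: [0.2, 0.2, -1.3]
grip_width: 0.051
grip_force: 0.0
```

move_arm:
  increments:
    - [[0, 0, -1.5], [0, 0, 0], 0.2]
    - [[0, 0, -4], [0, 0, 0], 0.3]
    - [[0, 0, -7.5], [0, 0, 0], 1]
    - [[0, 0, -10], [0, 0, 0], 1]
    - [[0, 0, -11], [0, 0, 0], 1]

```text
time: 16.17
ee_pos: [0.4951, -0.2676, 0.2108]
eef_rot: [[-0.968, 0.252, 0.006], [0.252, 0.968, -0.002], [-0.006, -0.001, -1.0]]
contact_force: [-0.0, 0.4, -0.2]
grip_width: 0.0853
grip_force: 0.0
```

move_arm:
  increments:
    - [[0, 0, 0], [0, 0, 0], 1]
    - [[0, 0, 0], [0, 0, 0], 1]

```text
time: 16.33
ee_pos: [0.4931, -0.266, 0.2065]
eef_rot: [[-0.968, 0.252, -0.0], [0.252, 0.968, 0.001], [0.001, 0.0, -1.0]]
contact_force: [0.0, 0.5, -0.7]
grip_width: 0.0856
grip_force: 0.0
```

```bash
python3 - <<'E'
from tops import *
im=tops([(.494,-.2667),(.491,-.363)],.131)
cv2.imwrite("pics/w5.png",im[:,:,::-1])
E
```

```text
(np.int64(313), np.int64(249)) 210 [ 0.494  -0.2667  0.131 ] tool d cm [-0.11 -0.04  7.55]
(np.int64(168), np.int64(281)) 249 [ 0.4921 -0.3629  0.131 ] tool d cm [-2.35 -9.4   7.54]
16.3333 [ 0.4931 -0.266   0.2065]
```

View pics/w5.png

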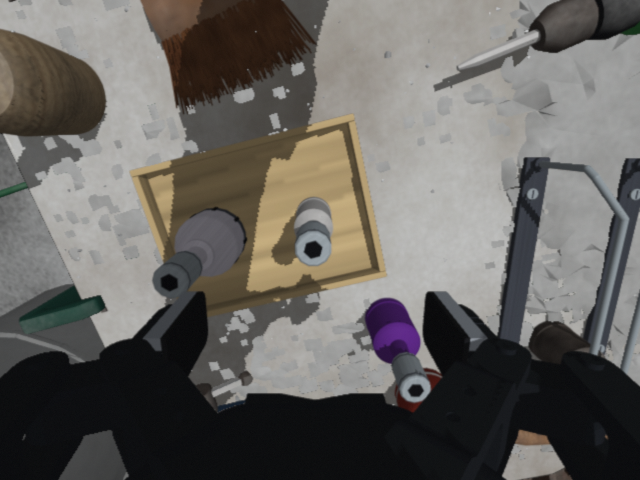

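Both bits stand upright in the tray: the squat sleeve is at (170,281) and the narrow at (313,249). On to the dark bit.

move_arm:
  increments:
    - [[-1, 3.1, 0], [0, 0, 0], 1]
    - [[-2, 6.2, 0], [0, 0, 0], 1]
    - [[-3, 9.3, 0], [0, 0, 0], 1]
    - [[-4, 12.4, 0], [0, 0, 0], 1]
    - [[-5, 15.5, 0], [0, 0, 0], 1]

```text
time: 16.8
ee_pos: [0.5802, -0.1272, 0.2046]
eef_rot: [[-0.968, 0.252, -0.004], [0.252, 0.968, 0.001], [0.004, -0.0, -1.0]]
contact_force: [1.3, -0.2, 0.2]
grip_width: 0.0854
grip_force: 0.0
```

move_arm:
  increments:
    - [[-1.9, 2.6, 0], [0, 0, 0], 1]
    - [[-3.8, 5.2, 0], [0, 0, 0], 1]
    - [[-5.7, 7.8, 0], [0, 0, 0], 1]
    - [[-7.6, 10, 0], [0, 0, 0], 1]
    - [[-9.2, 10, 0], [0, 0, 0], 1]

```text
time: 17.22
ee_pos: [0.6963, -0.0474, 0.2034]
eef_rot: [[-0.97, 0.243, -0.004], [0.243, 0.97, 0.005], [0.005, 0.003, -1.0]]
contact_force: [-0.1, 1.8, 0.2]
grip_width: 0.0854
grip_force: 0.0
```

move_arm:
  increments:
    - [[0, 0, 2.5], [0, 0, 0], 1]
    - [[0, 0, 5], [0, 0, 0], 1]
    - [[0, 0, 7.3], [0, 0, 0], 1]
    - [[0, 0, 7.3], [0, 0, 0], 1]
    - [[0, 0, 7.3], [0, 0, 0], 1]

```text
time: 17.63
ee_pos: [0.6932, -0.0552, 0.1308]
eef_rot: [[-0.968, 0.252, -0.006], [0.252, 0.968, 0.0], [0.006, -0.001, -1.0]]
contact_force: [-0.0, -1.0, 1.0]
grip_width: 0.0857
grip_force: 0.0
```

```bash
python3 - <<'E'
from tops import *
im=tops([(.695,-.0553)])
E
```

```text
(np.int64(314), np.int64(289)) 361 [ 0.6956 -0.0557  0.117 ] tool d cm [-0.26  0.01  1.38]
17.6333 [ 0.6932 -0.0552  0.1308]
```

move_arm:
  increments:
    - [[-0.1, 0, 2], [0, 0, 0], 1]
    - [[-0.15, 0, 4], [0, 0, 0], 1]
    - [[-0.15, 0, 4.9], [0, 0, 0], 0.4]
    - [[-0.15, 0, 4.9], [0, 0, 0], 0]
    - [[-0.15, 0, 4.9], [0, 0, 0], -0.3]

```text
time: 18.1
ee_pos: [0.697, -0.0559, 0.086]
eef_rot: [[-0.968, 0.252, 0.001], [0.252, 0.968, 0.0], [-0.001, 0.0, -1.0]]
contact_force: [0.3, 0.4, 0.3]
grip_width: 0.0517
grip_force: 0.0
```

move_arm:
  increments:
    - [[0, 0, 0], [0, 0, 0], -0.3]
    - [[0, 0, 0], [0, 0, 0], -1]
    - [[0, 0, 0], [0, 0, 0], -1]
    - [[0, 0, 0], [0, 0, 0], -1]
    - [[0, 0, 0], [0, 0, 0], -1]

```text
time: 18.52
ee_pos: [0.6975, -0.0563, 0.0869]
eef_rot: [[-0.968, 0.252, 0.003], [0.252, 0.968, -0.0], [-0.003, 0.0, -1.0]]
contact_force: [0.0, -0.1, 6.8]
grip_width: 0.0219
grip_force: 69.0
```

move_arm:
  increments:
    - [[0, 0, -0.15], [0, 0, 0], -1]
    - [[0, 0, -0.35], [0, 0, 0], -1]
    - [[0, 0, -0.35], [0, 0, 0], -1]
    - [[0, 0, -0.35], [0, 0, 0], -1]

```text
time: 18.85
ee_pos: [0.696, -0.0554, 0.088]
eef_rot: [[-0.968, 0.252, -0.001], [0.252, 0.968, 0.0], [0.001, 0.0, -1.0]]
contact_force: [-0.4, -0.3, -2.9]
grip_width: 0.0219
grip_force: 68.5
```

move_arm:
  increments:
    - [[0.7, 0.05, -0.08], [0, 0, 0], -1]
    - [[1.8, 0.05, -0.08], [0, 0, 0], -1]
    - [[3, 0.05, -0.08], [0, 0, 0], -1]
    - [[4.2, 0.05, -0.08], [0, 0, 0], -1]
    - [[5.4, 0.05, -0.08], [0, 0, 0], -1]

```text
time: 19.27
ee_pos: [0.643, -0.0412, 0.089]
eef_rot: [[-0.968, 0.252, -0.001], [0.252, 0.968, 0.0], [0.001, -0.0, -1.0]]
contact_force: [0.4, -0.1, -2.2]
grip_width: 0.0222
grip_force: 68.6
```

move_arm:
  increments:
    - [[1.2, 0, 0], [0, 0, 0], -1]
    - [[2.4, 0, 0], [0, 0, 0], -1]
    - [[3.6, 0, 0], [0, 0, 0], -1]
    - [[4.8, 0, 0], [0, 0, 0], -1]
    - [[6, 0, 0], [0, 0, 0], -1]

```text
time: 19.68
ee_pos: [0.5849, -0.0261, 0.0892]
eef_rot: [[-0.968, 0.252, -0.001], [0.252, 0.968, 0.0], [0.001, 0.0, -1.0]]
contact_force: [-0.5, 0.0, -2.8]
grip_width: 0.0221
grip_force: 68.6
```

move_arm:
  increments:
    - [[1.2, 0, 0], [0, 0, 0], -1]
    - [[2.4, 0, 0], [0, 0, 0], -1]
    - [[3.6, 0, 0], [0, 0, 0], -1]
    - [[4.8, 0, 0], [0, 0, 0], -1]
    - [[6, 0, 0], [0, 0, 0], -1]

```text
time: 20.1
ee_pos: [0.5269, -0.0111, 0.0893]
eef_rot: [[-0.968, 0.252, -0.001], [0.252, 0.968, 0.0], [0.001, 0.0, -1.0]]
contact_force: [-0.3, -0.2, -1.0]
grip_width: 0.0222
grip_force: 68.6
```

move_arm:
  increments:
    - [[1.2, 0, 0], [0, 0, 0], -1]
    - [[2.4, 0, 0], [0, 0, 0], -1]
    - [[3.6, 0, 0], [0, 0, 0], -1]
    - [[4.8, 0, 0], [0, 0, 0], -1]
    - [[6, 0, 0], [0, 0, 0], -1]

```text
time: 20.52
ee_pos: [0.4689, 0.004, 0.0894]
eef_rot: [[-0.968, 0.252, -0.0], [0.252, 0.968, 0.0], [0.0, 0.0, -1.0]]
contact_force: [0.8, -0.0, -2.2]
grip_width: 0.0219
grip_force: 68.6
```

move_arm:
  increments:
    - [[0, 0, -2], [0, 0, 0], -1]
    - [[0, 0, -5], [0, 0, 0], -1]
    - [[0, 0.5, -8], [0, 0, 0], -1]
    - [[0.5, 3, -11], [0, 0, 0], -1]
    - [[1, 6, -12], [0, 0, 0], -1]

```text
time: 20.93
ee_pos: [0.4772, 0.063, 0.2137]
eef_rot: [[-0.966, 0.257, 0.007], [0.257, 0.966, 0.002], [-0.006, 0.003, -1.0]]
contact_force: [2.1, 0.7, -2.3]
grip_width: 0.0221
grip_force: 69.1
```

move_arm:
  increments:
    - [[0.64, 3.4, 0], [0, 0, 0], -1]
    - [[1.28, 6.8, 0], [0, 0, 0], -1]
    - [[1.92, 10.2, 0], [0, 0, 0], -1]
    - [[2.56, 13.6, 0], [0, 0, 0], -1]
    - [[3.2, 16.8, 0], [0, 0, 0], -1]

```text
time: 21.35
ee_pos: [0.486, 0.2367, 0.2093]
eef_rot: [[-0.968, 0.251, -0.0], [0.251, 0.968, 0.0], [0.001, 0.0, -1.0]]
contact_force: [1.6, 0.5, -1.1]
grip_width: 0.0222
grip_force: 69.1
```

move_arm:
  increments:
    - [[0, 0, 0], [0, 0, 0], -1]
    - [[0, 0, 0], [0, 0, 0], -1]
    - [[0, 0, 0], [0, 0, 0], -1]
    - [[0, 0, 0], [0, 0, 0], -1]

```text
time: 21.68
ee_pos: [0.4868, 0.2332, 0.2092]
eef_rot: [[-0.967, 0.254, -0.001], [0.254, 0.967, -0.001], [0.0, -0.001, -1.0]]
contact_force: [-0.3, 0.2, -2.3]
grip_width: 0.0221
grip_force: 69.3
```

```bash
python3 - <<'E'
from plant import bot,cams
from h import *
s=bot.observe(); im,d=cams.get_image("wrist"); np.savez("pics/w6.npz",im=im,p=s["ee_pos"],R=s["eef_rot"])
cv2.imwrite("pics/w6.png",im[:,:,::-1]); print(s["time"],s["ee_pos"])
c=wcal(cams,s); ct=cams.get_calibration("top"); X=ray(ct,194,307,.044); print(X,proj(c,X))
E
```

```text
21.6833 [0.48676702 0.2332268  0.20922497]
[0.48411379 0.3140199  0.044     ] (np.float64(404.2865054427132), np.float64(192.0878031837054))
```

View pics/w6.png

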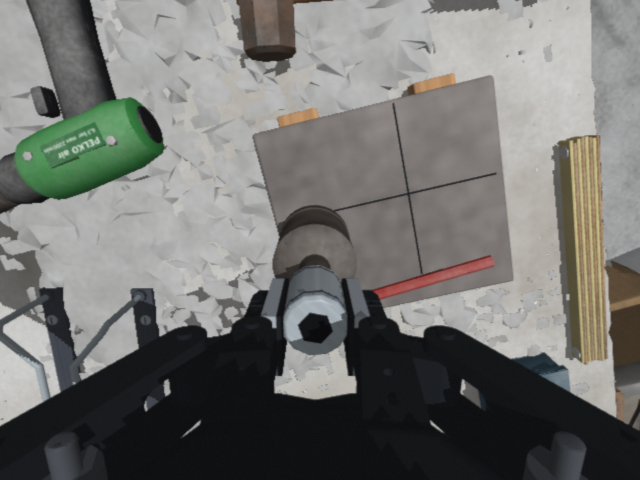

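The cross is at pixel (408,193). The dark bit hangs straight in the grip, with its socket at (315,328) and its body centred at about (314,245).

```bash
python3 - <<'E'
from plant import bot,cams
from h import *
z=np.load("pics/w6.npz"); im=z["im"]; s=dict(ee_pos=z["p"],eef_rot=z["R"]); c=wcal(cams,s)
g=cv2.cvtColor(im,cv2.COLOR_RGB2GRAY)
A=np.array([(v,140*0+np.argmin(g[v,380:420].astype(int))+380) for v in list(range(115,185))+list(range(200,250))])
B=np.array([(u,150+np.argmin(g[150:240,u].astype(int))) for u in list(range(370,400))+list(range(418,485))])
def fit(P):
    for _ in range(5):
        k=np.polyfit(P[:,0],P[:,1],1); r=abs(P[:,1]-np.polyval(k,P[:,0])); P=P[r<=max(1.2,2*np.median(r))]
    return k,len(P)
(a,na),(b,nb)=fit(A),fit(B)
v=(b[0]*a[1]+b[1])/(1-a[0]*b[0]); u=a[0]*v+a[1]; print(u,v,na,nb)
X=ray(c,u,v,.044); print(X)
S=ray(c,315,328,.240); print("sleeve",S)
for zz in (.240,.123): pass
print("tool d of cross from TCP cm",(s["eef_rot"].T@(X-s["ee_pos"])*100).round(2),"sleeve",(s["eef_rot"].T@(S-s["ee_pos"])*100).round(2))
E
```

```text
407.97022984136953 193.26417325475734 120 97
[0.48590786 0.31688476 0.044     ]
sleeve [0.48448478 0.23476905 0.24      ]
tool d of cross from TCP cm [ 2.2   8.08 16.52] sleeve [ 0.26  0.09 -3.08]
```

move_arm:
  increments:
    - [[0.8, 3, 0], [0, 0, 0], -1]
    - [[1.6, 6, 0], [0, 0, 0], -1]
    - [[2.05, 8, 0], [0, 0, 0], -1]
    - [[2.05, 8, 0], [0, 0, 0], -1]
    - [[2.05, 8, 2], [0, 0, 0], -1]

```text
time: 22.15
ee_pos: [0.4896, 0.3195, 0.1927]
eef_rot: [[-0.968, 0.251, 0.006], [0.251, 0.968, 0.005], [-0.005, 0.007, -1.0]]
contact_force: [1.0, -0.2, -2.3]
grip_width: 0.022
grip_force: 69.6
```

move_arm:
  increments:
    - [[0, 0, 2], [0, 0, 0], -1]
    - [[0, 0, 4], [0, 0, 0], -1]
    - [[0, 0, 5], [0, 0, 0], -1]
    - [[0, 0, 5], [0, 0, 0], -1]
    - [[0, 0, 5], [0, 0, 0], -1]

```text
time: 22.57
ee_pos: [0.4876, 0.3167, 0.1396]
eef_rot: [[-0.967, 0.253, -0.0], [0.253, 0.967, -0.0], [0.0, -0.0, -1.0]]
contact_force: [-0.2, 0.3, -1.6]
grip_width: 0.0224
grip_force: 69.5
```

```bash
python3 - <<'E'
from plant import bot,cams
from h import *
s=bot.observe(); im,d=cams.get_image("wrist"); print(s["time"],s["ee_pos"],s["contact_force"])
print((s["eef_rot"].T@(np.array([.4857,.3165,.130])-s["ee_pos"])*100).round(2))
im2,_=cams.get_image("scene"); im2=cv2.resize(im2[150:290,130:317],(640,480),interpolation=2)
cv2.imwrite("pics/w7.png",cv2.resize(np.hstack([im,im2]),(800,300))[:,:,::-1])
E
```

```text
22.5667 [0.48764263 0.31668753 0.13956431] [-0.15428177  0.33281355 -1.57841742]
[ 0.18 -0.07  0.96]
```

View pics/w7.png

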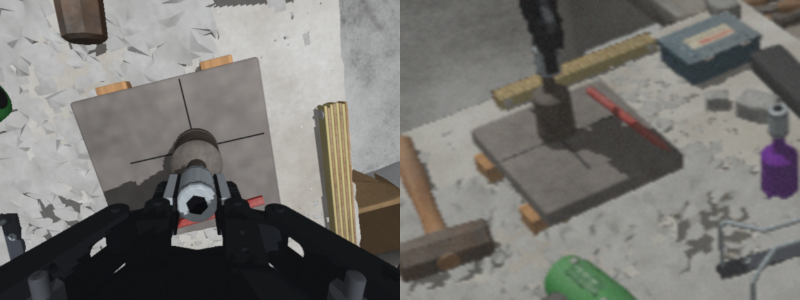

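The dark bit hangs upright over the cross. The pencil lines enter under its body at about (195,150) in the left half. Lowering.

move_arm:
  increments:
    - [[0, 0, 0.4], [0, 0, 0], -1]
    - [[0, 0, 0.7], [0, 0, 0], -1]
    - [[0, 0, 0.85], [0, 0, 0], -1]
    - [[0, 0, 0.95], [0, 0, 0], -1]
    - [[0, 0, 0.95], [0, 0, 0], -1]

```text
time: 23.08
ee_pos: [0.4875, 0.3176, 0.1309]
eef_rot: [[-0.968, 0.252, 0.0], [0.252, 0.968, 0.0], [-0.0, 0.001, -1.0]]
contact_force: [-1.5, -1.0, 4.6]
grip_width: 0.0219
grip_force: 70.3
```

move_arm:
  increments:
    - [[0, 0, 0], [0, 0, 0], -1]
    - [[0, 0, 0], [0, 0, 0], -1]

```text
time: 23.25
ee_pos: [0.4876, 0.3176, 0.1309]
eef_rot: [[-0.968, 0.252, 0.0], [0.252, 0.968, 0.001], [-0.0, 0.001, -1.0]]
contact_force: [-1.5, -1.6, 5.2]
grip_width: 0.0219
grip_force: 70.4
```

Down on the slab. Release, rise and look.

move_arm:
  increments:
    - [[0, 0, -0.05], [0, 0, 0], -1]
    - [[0, 0, -0.05], [0, 0, 0], -0.4]
    - [[0, 0, -0.05], [0, 0, 0], -0.1]
    - [[0, 0, -0.05], [0, 0, 0], 0.2]
    - [[0, 0, -0.05], [0, 0, 0], 0.2]

```text
time: 23.67
ee_pos: [0.4874, 0.3177, 0.1303]
eef_rot: [[-0.968, 0.252, 0.0], [0.252, 0.968, 0.0], [-0.0, 0.0, -1.0]]
contact_force: [0.2, 0.4, -0.6]
grip_width: 0.0516
grip_force: 0.0
```

move_arm:
  increments:
    - [[0, 0, -1.5], [0, 0, 0], 0.2]
    - [[0, 0, -4], [0, 0, 0], 0.3]
    - [[0, 0, -7], [0, 0, 0], 1]
    - [[0, 0, -9], [0, 0, 0], 1]
    - [[0, 0, -10], [0, 0, 0], 1]

```text
time: 24.08
ee_pos: [0.4886, 0.3183, 0.2335]
eef_rot: [[-0.968, 0.252, 0.004], [0.252, 0.968, 0.003], [-0.003, 0.004, -1.0]]
contact_force: [-0.2, 0.4, -0.1]
grip_width: 0.0852
grip_force: 0.0
```

move_arm:
  increments:
    - [[0, 0, 0], [0, 0, 0], 1]
    - [[0, 0, 0], [0, 0, 0], 1]
    - [[0, 0, 0], [0, 0, 0], 1]

```text
time: 24.33
ee_pos: [0.4864, 0.317, 0.2287]
eef_rot: [[-0.968, 0.252, -0.002], [0.252, 0.968, -0.002], [0.002, -0.002, -1.0]]
contact_force: [0.9, 0.0, 0.6]
grip_width: 0.0852
grip_force: 0.0
```

```bash
python3 - <<'E'
from tops import *
im=tops([(.4861,.3179)],.161)
cv2.imwrite("pics/w8.png",im[:,:,::-1])
E
```

```text
(np.int64(315), np.int64(251)) 231 [0.485  0.3184 0.161 ] tool d cm [0.16 0.11 6.77]
24.3333 [0.4864 0.317  0.2287]
```

View pics/w8.png

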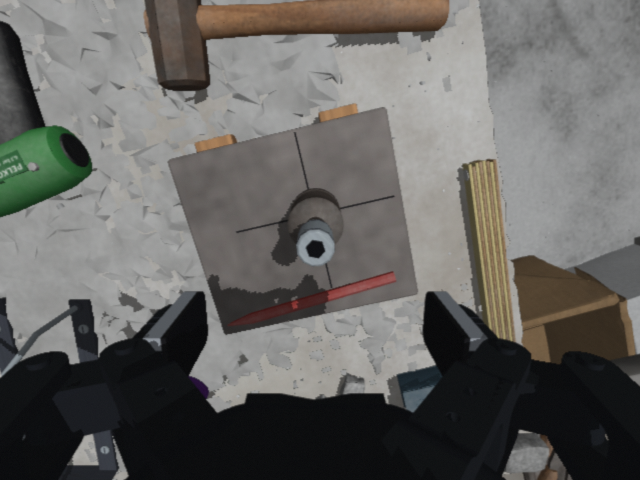

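The dark bit stands on the cross: its socket is at (315,248), and it measures about 2 mm off. Next the narrow bit in the tray.

move_arm:
  increments:
    - [[-0.9, -3.3, 0], [0, 0, 0], 1]
    - [[-1.8, -6.6, 0], [0, 0, 0], 1]
    - [[-2.7, -9.9, 0], [0, 0, 0], 1]
    - [[-3.6, -13.2, 0], [0, 0, 0], 1]
    - [[-4.5, -16.5, 0], [0, 0, 0], 1]

```text
time: 24.8
ee_pos: [0.4883, 0.1447, 0.2289]
eef_rot: [[-0.968, 0.252, -0.002], [0.252, 0.968, -0.001], [0.002, -0.002, -1.0]]
contact_force: [0.5, -0.1, -0.1]
grip_width: 0.0857
grip_force: 0.0
```

move_arm:
  increments:
    - [[-0.9, -3.3, 0], [0, 0, 0], 1]
    - [[-1.8, -6.6, 0], [0, 0, 0], 1]
    - [[-2.7, -9.9, 0], [0, 0, 0], 1]
    - [[-3.6, -13.2, 0], [0, 0, 0], 1]
    - [[-4.5, -16.5, 0], [0, 0, 0], 1]

```text
time: 25.22
ee_pos: [0.4902, -0.0261, 0.2292]
eef_rot: [[-0.968, 0.252, -0.002], [0.252, 0.968, -0.0], [0.002, -0.001, -1.0]]
contact_force: [0.3, -0.1, -1.1]
grip_width: 0.0856
grip_force: 0.0
```

move_arm:
  increments:
    - [[-0.9, -3.3, 0], [0, 0, 0], 1]
    - [[-1.8, -6.6, 0], [0, 0, 0], 1]
    - [[-2.7, -9.9, 0], [0, 0, 0], 1]
    - [[-3.6, -13.2, 0], [0, 0, 0], 1]
    - [[-4.5, -16.5, 0], [0, 0, 0], 1]

```text
time: 25.63
ee_pos: [0.4923, -0.1968, 0.2291]
eef_rot: [[-0.968, 0.252, -0.002], [0.252, 0.968, 0.001], [0.002, -0.0, -1.0]]
contact_force: [1.0, -0.5, 1.3]
grip_width: 0.0856
grip_force: 0.0
```

move_arm:
  increments:
    - [[-1, -3.4, 0], [0, 0, 0], 1]
    - [[-1.95, -6.8, 0], [0, 0, 0], 1]
    - [[-1.95, -6.8, 2.5], [0, 0, 0], 1]
    - [[-1.95, -6.8, 5.5], [0, 0, 0], 1]
    - [[-1.95, -6.8, 8], [0, 0, 0], 1]

```text
time: 26.05
ee_pos: [0.4937, -0.2667, 0.1477]
eef_rot: [[-0.967, 0.254, -0.003], [0.254, 0.967, 0.001], [0.003, -0.0, -1.0]]
contact_force: [-0.4, 0.4, -0.0]
grip_width: 0.0853
grip_force: 0.0
```

move_arm:
  increments:
    - [[0, 0, 0], [0, 0, 0], 1]
    - [[0, 0, 0], [0, 0, 0], 1]
    - [[0, 0, 0], [0, 0, 0], 1]
    - [[0, 0, 0], [0, 0, 0], 1]

```text
time: 26.38
ee_pos: [0.4959, -0.2667, 0.1519]
eef_rot: [[-0.968, 0.252, 0.003], [0.252, 0.968, -0.001], [-0.003, -0.0, -1.0]]
contact_force: [0.0, 0.5, -0.2]
grip_width: 0.0852
grip_force: 0.0
```

```bash
python3 - <<'E'
from tops import *
im=tops([(.494,-.2667),(.4921,-.3629)],.131)
E
```

```text
(np.int64(312), np.int64(276)) 368 [ 0.4943 -0.2669  0.131 ] tool d cm [ 0.16 -0.05  2.08]
(np.int64(126), np.int64(318)) 391 [ 0.4925 -0.3632  0.131 ] tool d cm [-2.1  -9.42  2.09]
26.3833 [ 0.4959 -0.2667  0.1519]
```

move_arm:
  increments:
    - [[0.1, 0, 2], [0, 0, 0], 1]
    - [[0.15, 0, 4], [0, 0, 0], 1]
    - [[0.15, 0, 5.3], [0, 0, 0], 0.6]
    - [[0.15, 0, 5.3], [0, 0, 0], 0.2]
    - [[0.15, 0, 5.3], [0, 0, 0], -0.2]

```text
time: 26.85
ee_pos: [0.4939, -0.266, 0.0981]
eef_rot: [[-0.968, 0.252, 0.001], [0.252, 0.968, -0.0], [-0.001, -0.0, -1.0]]
contact_force: [0.8, 0.0, 1.5]
grip_width: 0.0513
grip_force: 0.0
```

move_arm:
  increments:
    - [[0, 0, 0], [0, 0, 0], -0.3]
    - [[0, 0, 0], [0, 0, 0], -1]
    - [[0, 0, 0], [0, 0, 0], -1]
    - [[0, 0, 0], [0, 0, 0], -1]
    - [[0, 0, 0], [0, 0, 0], -1]

```text
time: 27.27
ee_pos: [0.4945, -0.2669, 0.099]
eef_rot: [[-0.968, 0.252, 0.003], [0.252, 0.968, -0.001], [-0.003, -0.001, -1.0]]
contact_force: [-0.0, -1.3, 6.5]
grip_width: 0.0224
grip_force: 68.7
```

move_arm:
  increments:
    - [[0, 0, -0.5], [0, 0, 0], -1]
    - [[0, 0, -2], [0, 0, 0], -1]
    - [[0, 0, -4.5], [0, 0, 0], -1]
    - [[0, 0, -7], [0, 0, 0], -1]
    - [[0, 0, -9], [0, 0, 0], -1]

```text
time: 27.68
ee_pos: [0.4933, -0.2657, 0.1888]
eef_rot: [[-0.968, 0.252, 0.0], [0.252, 0.968, 0.0], [-0.0, 0.0, -1.0]]
contact_force: [0.7, -0.3, -1.5]
grip_width: 0.022
grip_force: 68.7
```

move_arm:
  increments:
    - [[1.1, 3, 0], [0, 0, 0], -1]
    - [[2.2, 6, 0], [0, 0, 0], -1]
    - [[3.3, 9, 0], [0, 0, 0], -1]
    - [[4.4, 12, 0], [0, 0, 0], -1]
    - [[5.5, 15, 0], [0, 0, 0], -1]

```text
time: 28.1
ee_pos: [0.477, -0.1052, 0.1873]
eef_rot: [[-0.968, 0.252, -0.001], [0.252, 0.968, 0.001], [0.001, 0.0, -1.0]]
contact_force: [0.6, 0.7, -2.3]
grip_width: 0.0222
grip_force: 68.9
```

move_arm:
  increments:
    - [[1.05, 2.8, 0], [0, 0, 0], -1]
    - [[2.1, 5.6, 0], [0, 0, 0], -1]
    - [[3.1, 8.4, 0], [0, 0, 0], -1]
    - [[3.86, 10.5, 0], [0, 0, 0], -1]
    - [[3.86, 10.5, 0], [0, 0, 0], -1]

```text
time: 28.52
ee_pos: [0.466, 0.0101, 0.1871]
eef_rot: [[-0.97, 0.244, -0.002], [0.244, 0.97, 0.003], [0.002, 0.002, -1.0]]
contact_force: [0.8, -0.0, -2.9]
grip_width: 0.0226
grip_force: 69.0
```

move_arm:
  increments:
    - [[0, 0, 2], [0, 0, 0], -1]
    - [[0, 0, 5], [0, 0, 0], -1]
    - [[0, 0, 7], [0, 0, 0], -1]
    - [[0, 0, 8], [0, 0, 0], -1]
    - [[0, 0, 8], [0, 0, 0], -1]

```text
time: 28.93
ee_pos: [0.4652, 0.0041, 0.1055]
eef_rot: [[-0.968, 0.252, -0.005], [0.252, 0.968, -0.001], [0.005, -0.002, -1.0]]
contact_force: [-1.1, 0.0, -1.7]
grip_width: 0.022
grip_force: 69.0
```

move_arm:
  increments:
    - [[0, 0, 0], [0, 0, 0], -1]
    - [[0, 0, 0], [0, 0, 0], -1]
    - [[0, 0, 0], [0, 0, 0], -1]

```text
time: 29.18
ee_pos: [0.4683, 0.0045, 0.1086]
eef_rot: [[-0.968, 0.252, 0.003], [0.252, 0.968, 0.001], [-0.002, 0.001, -1.0]]
contact_force: [0.4, 0.8, -2.2]
grip_width: 0.022
grip_force: 69.1
```

move_arm:
  increments:
    - [[0, 0, 0.8], [0, 0, 0], -1]
    - [[0, 0, 1.5], [0, 0, 0], -1]
    - [[0, 0, 1.95], [0, 0, 0], -1]
    - [[0, 0, 1.95], [0, 0, 0], -1]
    - [[0, 0, 1.95], [0, 0, 0], -1]

```text
time: 29.6
ee_pos: [0.4668, 0.0044, 0.0874]
eef_rot: [[-0.968, 0.252, -0.001], [0.252, 0.968, -0.0], [0.001, -0.0, -1.0]]
contact_force: [0.8, -0.2, -1.8]
grip_width: 0.0224
grip_force: 69.0
```

move_arm:
  increments:
    - [[-0.7, 0, -0.05], [0, 0, 0], -1]
    - [[-1.8, 0, -0.05], [0, 0, 0], -1]
    - [[-3, 0, -0.05], [0, 0, 0], -1]
    - [[-4.2, 0, -0.05], [0, 0, 0], -1]
    - [[-5.4, 0, -0.05], [0, 0, 0], -1]

```text
time: 30.02
ee_pos: [0.5215, -0.0096, 0.0888]
eef_rot: [[-0.968, 0.252, 0.002], [0.252, 0.968, -0.0], [-0.002, 0.0, -1.0]]
contact_force: [-0.7, 0.7, -2.0]
grip_width: 0.0223
grip_force: 69.1
```

move_arm:
  increments:
    - [[-1.2, 0, 0], [0, 0, 0], -1]
    - [[-2.4, 0, 0], [0, 0, 0], -1]
    - [[-3.6, 0, 0], [0, 0, 0], -1]
    - [[-4.8, 0, 0], [0, 0, 0], -1]
    - [[-6, 0, 0], [0, 0, 0], -1]

```text
time: 30.43
ee_pos: [0.5794, -0.0248, 0.0886]
eef_rot: [[-0.968, 0.252, 0.001], [0.252, 0.968, -0.0], [-0.001, 0.0, -1.0]]
contact_force: [0.7, 0.4, -2.4]
grip_width: 0.0223
grip_force: 69.1
```

move_arm:
  increments:
    - [[-1.2, 0, 0], [0, 0, 0], -1]
    - [[-2.4, 0, 0], [0, 0, 0], -1]
    - [[-3.6, 0, 0], [0, 0, 0], -1]
    - [[-4.8, 0, 0], [0, 0, 0], -1]
    - [[-5.7, 0, 0], [0, 0, 0], -1]

```text
time: 30.85
ee_pos: [0.6348, -0.0393, 0.0885]
eef_rot: [[-0.968, 0.252, 0.002], [0.252, 0.968, -0.0], [-0.002, 0.0, -1.0]]
contact_force: [0.2, -0.3, -2.0]
grip_width: 0.0223
grip_force: 69.1
```

move_arm:
  increments:
    - [[0, 0, 0.1], [0, 0, 0], -1]
    - [[0, 0, 0.2], [0, 0, 0], -1]
    - [[0, 0, 0.3], [0, 0, 0], -1]
    - [[0, 0, 0.35], [0, 0, 0], -1]
    - [[0, 0, 0.35], [0, 0, 0], -1]

```text
time: 31.27
ee_pos: [0.6322, -0.0386, 0.0851]
eef_rot: [[-0.968, 0.252, -0.0], [0.252, 0.968, 0.0], [0.0, 0.0, -1.0]]
contact_force: [-0.6, -1.0, -0.5]
grip_width: 0.0218
grip_force: 69.3
```

move_arm:
  increments:
    - [[0, 0, 0.06], [0, 0, 0], -1]
    - [[0, 0, 0.06], [0, 0, 0], -0.4]
    - [[0, 0, 0.06], [0, 0, 0], -0.1]
    - [[0, 0, 0.06], [0, 0, 0], 0.2]
    - [[0, 0, 0.06], [0, 0, 0], 0.2]

```text
time: 31.68
ee_pos: [0.6327, -0.0384, 0.0843]
eef_rot: [[-0.968, 0.252, 0.0], [0.252, 0.968, 0.0], [-0.0, 0.0, -1.0]]
contact_force: [-0.4, -0.3, 0.6]
grip_width: 0.0515
grip_force: 0.0
```

move_arm:
  increments:
    - [[0, 0, -1.5], [0, 0, 0], 0.2]
    - [[0, 0, -4], [0, 0, 0], 0.3]
    - [[0, 0, -7.5], [0, 0, 0], 1]
    - [[0, 0, -10], [0, 0, 0], 1]
    - [[0, 0, -12], [0, 0, 0], 1]

```text
time: 32.1
ee_pos: [0.6335, -0.0387, 0.2069]
eef_rot: [[-0.968, 0.252, 0.003], [0.252, 0.968, 0.0], [-0.003, 0.001, -1.0]]
contact_force: [-0.3, -1.0, -0.7]
grip_width: 0.0851
grip_force: 0.0
```

move_arm:
  increments:
    - [[0, 0, 0], [0, 0, 0], 1]
    - [[0, 0, 0], [0, 0, 0], 1]
    - [[0, 0, 0], [0, 0, 0], 1]

```text
time: 32.35
ee_pos: [0.632, -0.0384, 0.2034]
eef_rot: [[-0.968, 0.252, -0.001], [0.252, 0.968, 0.0], [0.001, -0.0, -1.0]]
contact_force: [-0.3, 0.5, -1.2]
grip_width: 0.0857
grip_force: 0.0
```

```bash
python3 - <<'E'
from tops import *
im=tops([(.6335,-.0386)])
D=np.array([.4925,-.3632,0])-bot.observe()["ee_pos"]; print((bot.observe()["eef_rot"].T@D*100).round(2))
E
```

```text
(np.int64(314), np.int64(245)) 187 [ 0.6323 -0.0386  0.117 ] tool d cm [-0.04 -0.01  8.64]
32.35 [ 0.632  -0.0384  0.2034]
[  5.24 -34.94  20.31]
```

move_arm:
  increments:
    - [[0.5, -3.2, 0], [0, 0, 0], 1]
    - [[1, -6.4, 0], [0, 0, 0], 1]
    - [[1.5, -9.6, 0], [0, 0, 0], 1]
    - [[2, -12.8, 0], [0, 0, 0], 1]
    - [[2.5, -16, 0], [0, 0, 0], 1]

```text
time: 32.82
ee_pos: [0.5666, -0.1881, 0.2027]
eef_rot: [[-0.968, 0.252, -0.003], [0.252, 0.968, 0.001], [0.003, -0.0, -1.0]]
contact_force: [0.1, -0.1, -0.4]
grip_width: 0.0857
grip_force: 0.0
```

move_arm:
  increments:
    - [[0.5, -3.2, 0], [0, 0, 0], 1]
    - [[1, -6.4, 0], [0, 0, 0], 1]
    - [[1.5, -9.6, 0], [0, 0, 0], 1]
    - [[2, -12.8, 0], [0, 0, 0], 1]
    - [[2.5, -16, 0], [0, 0, 0], 1]

```text
time: 33.23
ee_pos: [0.5021, -0.3365, 0.2027]
eef_rot: [[-0.968, 0.252, -0.003], [0.252, 0.968, 0.001], [0.003, 0.001, -1.0]]
contact_force: [0.0, 0.1, 0.1]
grip_width: 0.0859
grip_force: 0.0
```

move_arm:
  increments:
    - [[0.2, -2, 0], [0, 0, 0], 1]
    - [[0.24, -2.95, 0], [0, 0, 0], 1]
    - [[0.24, -2.95, 1.5], [0, 0, 0], 1]
    - [[0.24, -2.95, 3.5], [0, 0, 0], 1]
    - [[0.24, -2.95, 5], [0, 0, 0], 1]

```text
time: 33.65
ee_pos: [0.4938, -0.3621, 0.152]
eef_rot: [[-0.968, 0.251, -0.002], [0.251, 0.968, 0.002], [0.002, 0.002, -1.0]]
contact_force: [0.4, 0.6, -0.6]
grip_width: 0.0853
grip_force: 0.0
```

move_arm:
  increments:
    - [[0, 0, 0], [0, 0, 0], 1]
    - [[0, 0, 0], [0, 0, 0], 1]
    - [[0, 0, 0], [0, 0, 0], 1]
    - [[0, 0, 0], [0, 0, 0], 1]

```text
time: 33.98
ee_pos: [0.4946, -0.3637, 0.1552]
eef_rot: [[-0.968, 0.251, 0.002], [0.251, 0.968, -0.001], [-0.002, -0.0, -1.0]]
contact_force: [-0.4, 0.6, 0.1]
grip_width: 0.0856
grip_force: 0.0
```

```bash
python3 - <<'E'
from tops import *
im=tops([(.4925,-.3632)],.131)
E
```

```text
(np.int64(313), np.int64(273)) 409 [ 0.4924 -0.3628  0.131 ] tool d cm [0.25 0.03 2.42]
33.9833 [ 0.4946 -0.3637  0.1552]
```

move_arm:
  increments:
    - [[0.15, 0, 2], [0, 0, 0], 1]
    - [[0.2, 0, 4], [0, 0, 0], 1]
    - [[0.2, 0, 5.6], [0, 0, 0], 0.6]
    - [[0.2, 0, 5.6], [0, 0, 0], 0.2]
    - [[0.2, 0, 5.6], [0, 0, 0], -0.2]

```text
time: 34.45
ee_pos: [0.4919, -0.363, 0.0984]
eef_rot: [[-0.968, 0.252, -0.0], [0.252, 0.968, 0.0], [0.0, 0.0, -1.0]]
contact_force: [-0.4, -0.2, 0.9]
grip_width: 0.0516
grip_force: 0.0
```

move_arm:
  increments:
    - [[0, 0, 0], [0, 0, 0], -0.3]
    - [[0, 0, 0], [0, 0, 0], -1]
    - [[0, 0, 0], [0, 0, 0], -1]
    - [[0, 0, 0], [0, 0, 0], -1]
    - [[0, 0, 0], [0, 0, 0], -1]

```text
time: 34.87
ee_pos: [0.4931, -0.3641, 0.1001]
eef_rot: [[-0.968, 0.252, 0.003], [0.252, 0.968, -0.002], [-0.004, -0.001, -1.0]]
contact_force: [0.4, -0.2, 6.2]
grip_width: 0.0222
grip_force: 69.1
```

move_arm:
  increments:
    - [[0, 0, -0.5], [0, 0, 0], -1]
    - [[0, 0, -2], [0, 0, 0], -1]
    - [[0, 0, -4.5], [0, 0, 0], -1]
    - [[0, 0, -7], [0, 0, 0], -1]
    - [[0, 0, -9], [0, 0, 0], -1]

```text
time: 35.28
ee_pos: [0.4915, -0.3629, 0.1894]
eef_rot: [[-0.968, 0.252, -0.001], [0.252, 0.968, 0.0], [0.001, 0.0, -1.0]]
contact_force: [0.1, -0.0, -2.5]
grip_width: 0.0221
grip_force: 68.8
```

move_arm:
  increments:
    - [[1.03, 3.1, 0], [0, 0, 0], -1]
    - [[2.06, 6.2, 0], [0, 0, 0], -1]
    - [[3.09, 9.3, 0], [0, 0, 0], -1]
    - [[4.12, 12.4, 0], [0, 0, 0], -1]
    - [[5.15, 15.5, 0], [0, 0, 0], -1]

```text
time: 35.7
ee_pos: [0.48, -0.1984, 0.1879]
eef_rot: [[-0.968, 0.252, -0.001], [0.252, 0.968, 0.001], [0.002, 0.0, -1.0]]
contact_force: [1.8, 0.2, -2.2]
grip_width: 0.022
grip_force: 69.0
```

move_arm:
  increments:
    - [[1.03, 3.1, 0], [0, 0, 0], -1]
    - [[2.06, 6.2, 0], [0, 0, 0], -1]
    - [[3.09, 9.3, 0], [0, 0, 0], -1]
    - [[4.12, 12.4, 0], [0, 0, 0], -1]
    - [[5.15, 15.5, 0], [0, 0, 0], -1]

```text
time: 36.12
ee_pos: [0.4691, -0.0357, 0.1881]
eef_rot: [[-0.968, 0.252, -0.001], [0.252, 0.968, 0.0], [0.001, -0.0, -1.0]]
contact_force: [0.4, 1.0, -1.9]
grip_width: 0.022
grip_force: 69.0
```

move_arm:
  increments:
    - [[0.8, 2.2, 0], [0, 0, 0], -1]
    - [[1.3, 3.9, 0], [0, 0, 0], -1]
    - [[1.3, 3.9, 0], [0, 0, 0], -1]
    - [[1.3, 3.9, 2.5], [0, 0, 0], -1]
    - [[1.3, 3.9, 5], [0, 0, 0], -1]

```text
time: 36.53
ee_pos: [0.4685, 0.0039, 0.1389]
eef_rot: [[-0.968, 0.251, 0.004], [0.251, 0.968, 0.001], [-0.003, 0.002, -1.0]]
contact_force: [0.4, 0.6, -3.1]
grip_width: 0.0217
grip_force: 69.1
```

move_arm:
  increments:
    - [[0, 0, 2], [0, 0, 0], -1]
    - [[0, 0, 3], [0, 0, 0], -1]
    - [[0, 0, 3], [0, 0, 0], -1]
    - [[0, 0, 3], [0, 0, 0], -1]
    - [[0, 0, 3], [0, 0, 0], -1]

```text
time: 36.95
ee_pos: [0.4686, 0.0036, 0.1093]
eef_rot: [[-0.968, 0.253, 0.002], [0.253, 0.968, 0.0], [-0.002, 0.001, -1.0]]
contact_force: [1.1, -0.3, -3.0]
grip_width: 0.0225
grip_force: 69.1
```

move_arm:
  increments:
    - [[0, 0, 0.8], [0, 0, 0], -1]
    - [[0, 0, 1.5], [0, 0, 0], -1]
    - [[0, 0, 1.9], [0, 0, 0], -1]
    - [[0, 0, 1.9], [0, 0, 0], -1]
    - [[0, 0, 1.9], [0, 0, 0], -1]

```text
time: 37.37
ee_pos: [0.4674, 0.0038, 0.089]
eef_rot: [[-0.968, 0.252, -0.001], [0.252, 0.968, -0.0], [0.001, -0.0, -1.0]]
contact_force: [1.4, -0.2, -2.7]
grip_width: 0.0221
grip_force: 69.1
```

move_arm:
  increments:
    - [[-0.7, 0, 0], [0, 0, 0], -1]
    - [[-1.7, 0, 0], [0, 0, 0], -1]
    - [[-2.8, 0, 0], [0, 0, 0], -1]
    - [[-4, 0, 0], [0, 0, 0], -1]
    - [[-5, 0, 0], [0, 0, 0], -1]

```text
time: 37.78
ee_pos: [0.5183, -0.0093, 0.0896]
eef_rot: [[-0.968, 0.252, 0.002], [0.252, 0.968, -0.0], [-0.002, 0.0, -1.0]]
contact_force: [0.5, 0.1, -2.0]
grip_width: 0.022
grip_force: 69.1
```

move_arm:
  increments:
    - [[-1.2, 0, 0], [0, 0, 0], -1]
    - [[-2.4, 0, 0], [0, 0, 0], -1]
    - [[-3.6, 0, 0], [0, 0, 0], -1]
    - [[-4.8, 0, 0], [0, 0, 0], -1]
    - [[-5.6, 0, 0], [0, 0, 0], -1]

```text
time: 38.2
ee_pos: [0.5724, -0.0236, 0.0893]
eef_rot: [[-0.968, 0.252, 0.002], [0.252, 0.968, -0.0], [-0.002, 0.0, -1.0]]
contact_force: [0.5, 0.5, -2.6]
grip_width: 0.022
grip_force: 69.1
```

move_arm:
  increments:
    - [[0, 0, 0.1], [0, 0, 0], -1]
    - [[0, 0, 0.2], [0, 0, 0], -1]
    - [[0, 0, 0.3], [0, 0, 0], -1]
    - [[0, 0, 0.35], [0, 0, 0], -1]
    - [[0, 0, 0.35], [0, 0, 0], -1]

```text
time: 38.62
ee_pos: [0.5697, -0.0228, 0.0862]
eef_rot: [[-0.968, 0.252, -0.0], [0.252, 0.968, 0.0], [0.0, 0.0, -1.0]]
contact_force: [-1.1, -0.5, 3.0]
grip_width: 0.022
grip_force: 69.8
```

Touching the bench. Release, rise and check.

move_arm:
  increments:
    - [[0, 0, 0], [0, 0, 0], -0.6]
    - [[0, 0, 0], [0, 0, 0], -0.4]
    - [[0, 0, 0], [0, 0, 0], -0.1]
    - [[0, 0, 0], [0, 0, 0], 0.2]
    - [[0, 0, 0], [0, 0, 0], 0.2]

```text
time: 39.03
ee_pos: [0.5704, -0.0227, 0.0858]
eef_rot: [[-0.968, 0.252, 0.0], [0.252, 0.968, 0.0], [-0.0, 0.0, -1.0]]
contact_force: [0.4, 0.3, 1.0]
grip_width: 0.0512
grip_force: 0.0
```

move_arm:
  increments:
    - [[0, 0, -1.5], [0, 0, 0], 0.2]
    - [[0, 0, -4], [0, 0, 0], 0.3]
    - [[0, 0, -7.5], [0, 0, 0], 1]
    - [[0, 0, -10.5], [0, 0, 0], 1]
    - [[0, 0, -14], [0, 0, 0], 1]

```text
time: 39.45
ee_pos: [0.5695, -0.0228, 0.2265]
eef_rot: [[-0.968, 0.252, -0.002], [0.252, 0.968, -0.0], [0.001, -0.0, -1.0]]
contact_force: [2.1, 0.5, 0.1]
grip_width: 0.085
grip_force: 0.0
```

move_arm:
  increments:
    - [[0, 0, 0], [0, 0, 0], 1]
    - [[0, 0, 0], [0, 0, 0], 1]
    - [[0, 0, 0], [0, 0, 0], 1]
    - [[0, 0, 0], [0, 0, 0], 1]

```text
time: 39.78
ee_pos: [0.5692, -0.0227, 0.2243]
eef_rot: [[-0.968, 0.252, -0.003], [0.252, 0.968, -0.0], [0.003, -0.001, -1.0]]
contact_force: [0.1, 0.1, -0.1]
grip_width: 0.0853
grip_force: 0.0
```

```bash
python3 - <<'E'
from tops import *
im=tops([(.5704,-.0235),(.6323,-.0386)])
im2,_=cams.get_image("scene"); im2=im2[120:440,130:557]; im2=cv2.resize(im2,(640,480))
cv2.imwrite("pics/w9.png",cv2.resize(np.hstack([im,im2]),(800,300))[:,:,::-1])
E
```

```text
(np.int64(313), np.int64(237)) 161 [ 0.5694 -0.0215  0.117 ] tool d cm [-1.000e-02  1.300e-01  1.073e+01]
(np.int64(314), np.int64(318)) 171 [ 0.6328 -0.0387  0.117 ] tool d cm [-6.58  0.06 10.71]
39.7833 [ 0.5692 -0.0227  0.2243]
```

View pics/w9.png

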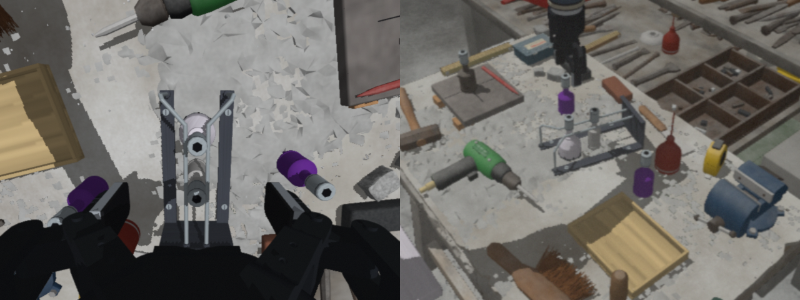

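Everything is in place. The squat sleeve at (197,147) is about 5 mm from its start position and the narrow one at (197,195) about 2 mm. The dark bit stands on the cross, and the gripper is clear. Handing in.

```bash
python3 -c "
from plant import bot
print(bot.finish_job())"
```

```text
the job is handed in; nothing more can be done
None
```

I handed the job in at about 40 s (no verdict came back): the dark bit stands about 2 mm from the pencil cross, and the narrow and squat bits are back in the rack about 2 and 5 mm from where they started, with the oil can not touched.

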